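# Load and start the paint-tin warmer

## Robot

A 6-joint arm with a two-finger parallel gripper is mounted at the origin on the work surface. World frame = base frame: x ahead of the robot, y to its left, z up, the work surface at z = 0. Lengths are in m, angles in degrees, forces in N, time in s.
With the tool pointing down it reaches from about 0.35 to 0.875 m from the base axis. Payload 4.2 kg.
Tool frame: the origin (TCP) lies midway between the tips of the shut fingers; the grasp point (between the pads) lies 19 mm behind it; z points along the fingers, y is the line along which they close (so a half turn about z gives the same grasp; the last joint's range is limited). The gripper opens to 87 mm and grips with 3 to 60 N. Pads are 19 mm wide; open, the fingers measure 117 mm over their backs; the gripper's body (75 mm by 190 mm) begins 51 mm behind the grasp point.
Start: joints at [-56.574, 22.042, 0.453, 0, -68.411, -14.817], TCP at [0.199, -0.592, 0.223] pointing down, gripper open.
Joint ranges: [-179.83, 179.83], [-69.29, 118.12], [-61.27, 80.66], [-181.25, 117.63], [-171.15, -9.14], [-177.46, 177.46]. Speed limits (degrees/s): [159.86, 159.86, 180, 180, 180, 180].

## Interface

Orientations are given as a 3x3 rotation matrix whose columns are the frame's x, y, z axes.
In Python, from station import sense, capture, camera_params, finish_job gives the robot as it stands.
- The arm moves only by the tool drive_tool, never from a script. Its argument "rows" is a list of rows, each an object of numbers: "tx", "ty", "tz": the shift along the tool's x, y, z in cm; "ax", "ay", "az": the turn, a rotation vector about the tool's x, y, z in rad; "claw": the finger opening in cm, from 0 to 8.7. In form: [{"tx": .., "ty": .., "tz": .., "ax": .., "ay": .., "az": .., "claw": ..}, ...]. A call has 1 to 10 rows; each row shifts and turns the commanded pose from where the row before left it, along the tool's axes as they then stand; what a row does not reach is not made up. A row lasts 1/12 s, in which the tool goes at most 41.7 mm and 7.16 degrees, less where a joint would pass 70% of its speed; a pose out of reach is approached as far as the arm can. A call with a gripper value outside its range is refused whole. The fingers move at their own pace and stop on an object; the grip force is fixed at half the most. Time passes only in rows, so rows that do not move let the fingers close. It gives the time, the measured TCP pose, the force, the opening and the grip force at its end, in the units of the state.
- sense(): the state, without advancing time (a new reading comes with each control period).
- capture(name): name is "scene" or "top" or "wrist"; returns (picture, depth): 420x560x3 uint8, red, green, blue; 420x560 float32, m along the optical axis (not along the pixel's ray), 0 where there is no reading.
- camera_params(name): a dict with "intrinsics" (3x3 intrinsics, pixels), "R" (3x3) and "t" (3): a world point X has camera coordinates R X + t; the wrist camera has in their place "tool_from_camera" (4x4, takes a point from camera to tool coordinates, whose origin is the TCP and whose axes are the flange's). Camera axes: x right, y down, z forward; pixel columns grow to the right and rows downward; lengths in m; the calibration is good to about 2 mm. A picture is of the moment at which its call begins: read the wrist's pose just before it. camera_params takes no time and is no camera call.
- finish_job(): hands the job in; it is judged then, once.
The state is a dict: "time_s": time; "joints": joint angles; "joint_velocities": joint speeds; "effort": joint torques, N m; "tcp_pos": TCP position; "ee_rot": TCP orientation; "wrist_force": force on the tool from outside, world axes, zero at the start; "moment": the same for the moment, N m; "gripper_width": opening from 0.0 (shut) to 1.0 (fully open); "gripper_force": force on a finger pad.
Only numpy, scipy, OpenCV 4.12 (cv2) and the standard library are available. Lean on these libraries where they do the work, as an engineer would, in place of code of your own. Each camera call takes 0.05 s, during which the arm holds its last target. There are 200 camera calls.

## Task

It is a cold morning in the paint shop, so get the tin warmer going: stand every small paint tin from the bench upright on its heated shelf in one neat straight row, close side by side along the dark heating strip. With the plastic tuning tool turn the slotted thermostat trimmer clockwise until you feel its end stop, and put the tool back upright in its wooden stand. Last of all, when everything is in its place, push the main switch lever right over, away from the robot, and leave the tape, sanding block and spray can where they are.

Things in the scene. Friction and masses are not known exactly. Their poses are not given: they have to be found in the camera images.
- warmer: Grey tin warmer, fixed, 120 mm deep (x), 520 mm wide (y). Origin on the bench under the shelf's middle; x away from the robot, y left. Heated shelf, y -190 to 190 mm: flat open plate 45 mm above the bench with a flush dark heating strip, 88 mm wide (x -44 to 44), y -175 to 175, along it. Control box, y 190 to 330: top 70 mm high, trimmer screw at (-25, 232), switch lever at (12, 290).
- strip_mid (a point): Middle of the dark heating strip, on the shelf plate's surface (45 mm above the bench); axes as the warmer's, y along the strip. The row of tins goes along the strip with every tin standing wholly on it: a tin's centre at x about 0, z +29 mm in this frame.
- slot (a point): Trimmer: white plastic screw head, 23 mm across, upright axis, on the control box in a black round collar (27 mm inside, 35 mm outside, rim 4 mm higher than the head). A straight slot 5 mm wide, 8 mm deep, runs right across the head. Point: centre of the slot's mouth, level with the head, 80 mm above the bench; x along the slot, turning with the screw, z up.
- trimmer (a joint): Angle of the trimmer screw, rad; grows as it turns clockwise seen from above. It is stiff (0.05 N m) and stays where it is left. It turns less than one turn between hard end stops; where the clockwise stop lies is not told: the screw goes no further and the torque rises. At the start it is 0.9 to 2.4 rad short of it.
- switch (a joint): Main switch lever, rad: 0 off (leaning towards the robot, along the warmer's -x), 1.0 fully on (leaning away, along +x). It stays where it is left.
- switch_tip (a point): Tip of the black switch lever, about 50 mm above the dark block it stands in on the control box; the lever swings in the warmer's x-z plane.
- stand: Square wooden block, 60 x 60 x 70 mm high, fixed, with an upright hole (20 mm diameter, 64 mm deep) in the middle of its top. On a 6 mm foot plate 84 mm square. Origin at the centre of its underside.
- tool_grip (a point): Plastic tuning tool, 141 mm long, in the stand. From its tip up: flat blade 14 mm wide (tool x), 3 mm thick (y), 11 mm long; shaft 12 mm diameter to 55 mm; black flange 30 mm diameter, 55 to 61 mm, resting on the stand's top; black square handle 20 x 20 mm, 61 to 141 mm, faces square to x and y. Point: middle of the handle, 101 mm above the tip; z up along the tool.
- tool_tip (a point): End of the tool's blade, middle; axes as tool_grip. When the tool is in its stand it is 15 mm above the bench.
- tin1_center (a point): Small closed paint tin, upright cylinder 62 mm diameter, 58 mm high, 0.17 to 0.35 kg; this point is its centre, 29 mm above its bottom; z along its axis. Three to five tins are present (None: absent).
- tin2_center (a point): Small closed paint tin, upright cylinder 62 mm diameter, 58 mm high, 0.17 to 0.35 kg; this point is its centre, 29 mm above its bottom; z along its axis. Three to five tins are present (None: absent).
- tin3_center (a point): Small closed paint tin, upright cylinder 62 mm diameter, 58 mm high, 0.17 to 0.35 kg; this point is its centre, 29 mm above its bottom; z along its axis. Three to five tins are present (None: absent).
- tin4_center (a point): Small closed paint tin, upright cylinder 62 mm diameter, 58 mm high, 0.17 to 0.35 kg; this point is its centre, 29 mm above its bottom; z along its axis. Three to five tins are present (None: absent).
- tin5_center (a point): Small closed paint tin, upright cylinder 62 mm diameter, 58 mm high, 0.17 to 0.35 kg; this point is its centre, 29 mm above its bottom; z along its axis. Three to five tins are present (None: absent).
- tape: Roll of masking tape lying flat, 110 mm across, 36 mm high; origin under its centre. Leave alone.
- sander: Cork sanding block 120 x 70 x 35 mm; origin under its centre. Leave alone.
- spray: Spray can, 66 mm diameter, 190 mm tall, standing; origin under its centre. Leave alone.
Things that resemble listed ones, but are neither listed nor needed, are in the scene too. What is shaped like the part that bears tin2_center but pink or purple is not meant. What is shaped like the part that bears tin3_center but pink is not meant.

How it is judged:
By the outcome, as a careful person would: the job done as asked, in the order asked, and still so for the second after the job is handed in, with the robot touching nothing.
Of tin1, tin2, tin3, tin4, tin5 only 3 to 5 are there at a start; the rules pass over those that are not, and their reading is None.
At some moment in a run one of tin1, tin2, tin3, tin4, tin5 may be knocked a few centimetres aside while the robot is not near it.
It also fails if it takes over 200 s, if anything falls off the work surface, if the arm or the gripper's body presses on something with over 40 N, if the wrist force passes 120 N, or if a joint passes its speed limit or range.

## Working session

There is one attempt and no reset: what is moved stays moved. The work goes in short steps, Python scripts to look and compute and a tool call to move; the robot and the scene stay as the last step left them, time stands still between calls to the robot, and variables do not carry over. Pictures are saved under pics/ and viewed, at most 14 in all, crops included, and the job is handed in when it is done.

Besides the shell and the picture viewer there is one more tool, called after "Call:" by a JSON object that holds its "op" and its "data". drive_tool: Moves the arm, as the interface text tells. Its arguments: {"type":"object","properties":{"rows":{"type":"array"}},"required":["rows"]}

```bash
mkdir -p pics; ls; cat > h.py <<'E'
import numpy as np, cv2
from station import sense, capture, camera_params, finish_job
def cam(name):
    p=camera_params(name); K=np.array(p["intrinsics"])
    if name=="wrist":
        s=sense(); T=np.eye(4); T[:3,:3]=s["ee_rot"]; T[:3,3]=s["tcp_pos"]
        M=T@np.array(p["tool_from_camera"]); return K,M[:3,:3],M[:3,3]
    R=np.array(p["R"]); t=np.array(p["t"]).ravel(); return K,R.T,-R.T@t
def ray(c,u,v,z):
    K,R,o=c; d=R@np.linalg.solve(K,[u,v,1.]); return o+d*(z-o[2])/d[2]
def cloud(c,depth):
    K,R,o=c; v,u=np.mgrid[:depth.shape[0],:depth.shape[1]]
    P=np.stack([(u-K[0,2])/K[0,0],(v-K[1,2])/K[1,1],np.ones_like(u)],-1)*depth[...,None]
    return P@R.T+o
def save(n,im): cv2.imwrite("pics/"+n,im[...,::-1])
E
python3 - <<'E'
from h import *
for n in("scene","top"):
    c=cam(n); im,d=capture(n); save(n+".png",im); np.savez(n+".npz",im=im,d=d); print(n,c[2],c[1].tolist(),c[0][0,0])
print(sense())
E
```

```text
pics
scene [ 0.87139242 -0.6443784   0.83478035] [[0.8943411043058647, 0.29708475058461414, -0.33450656214646174], [0.44702566745978173, -0.6233971491901027, 0.6415169888738643], [-0.017945522592101658, -0.7232680314736238, -0.6903342037500142]] 448.97665418120823
top [0.36328923 0.00687139 1.1582508 ] [[0.013494810754197933, -0.991859241189932, 0.12662201921009134], [-0.9998624936483828, -0.012164991657078886, 0.01126972817867943], [-0.009637628232428497, -0.12675669072721785, -0.9918870185045968]] 429.54314089507875
{'time_s': 0.1, 'joints': array([-5.65726095e+01,  2.20857693e+01,  3.88352103e-01, -2.64300995e-02,
       -6.84127935e+01, -1.48177968e+01]), 'joint_velocities': array([-0.04246883, -0.10243468,  0.29790877,  0.01631288,  0.00474094,
       -0.00115692]), 'effort': array([-1.82415056e-04, -3.91691315e+01,  1.87935430e+01,  4.23184678e+00,
        1.34995466e-02, -6.84392626e-05]), 'tcp_pos': array([ 0.19930785, -0.5917948 ,  0.22157738]), 'ee_rot': array([[-9.47769240e-01, -3.18956071e-01, -7.01634399e-04],
       [-3.18956833e-01,  9.47767454e-01,  1.84161752e-03],
       [ 7.75911587e-05,  1.96921952e-03, -9.99998058e-01]]), 'wrist_force': array([0.09250374, 1.15265659, 0.3956897 ]), 'moment': array([ 0.04465352, -0.03502323,  0.06494654]), 'gripper_force': 0.0, 'gripper_width': 0.9976039486000411}
```

View pics/scene.png

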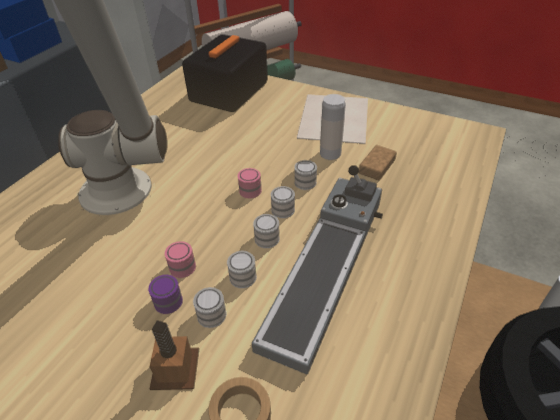

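View pics/top.png

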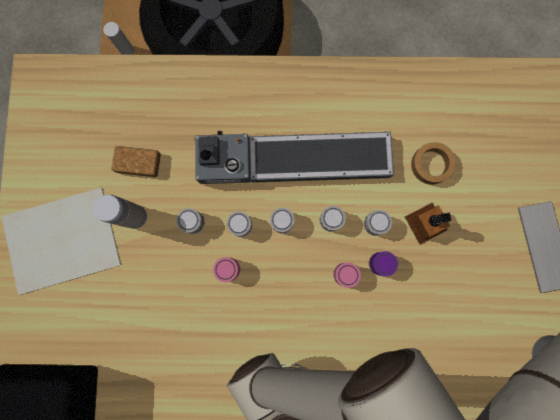

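Top view: five grey tins at (190,221), (240,224), (283,220), (333,218) and (378,223). Lookalikes to leave are the pink tins at (227,269) and (347,274) and the purple one at (384,263). The warmer runs from (195,135) to (392,180), with the trimmer at (232,165) and the lever at (208,155). The stand and tool are at (428,223), the tape at (434,163), the sander at (136,161) and the spray can at (115,210).

```bash
python3 - <<'E'
from h import *
f=np.load("top.npz"); im,d=f["im"],f["d"]; c=cam("top"); P=cloud(c,d); z=P[...,2]
print("bench z",np.median(z[250:330,120:220]),np.median(z[100:130,250:400]))
print("strip",P[157,320], "box",P[175,210],"head",P[165,232])
# tins: top mask
m=((z>.05)&(z<.066)).astype(np.uint8); m=cv2.morphologyEx(m,cv2.MORPH_OPEN,np.ones((3,3),np.uint8))
n,l,s,ce=cv2.connectedComponentsWithStats(m)
for i in range(1,n):
    if s[i,4]>100:
        q=P[l==i]; (x,y),r=cv2.minEnclosingCircle(q[:,:2].astype(np.float32))
        print(ce[i].round(),s[i,4],"mean",q.mean(0).round(3),"circ",round(x,3),round(y,3),round(r,3),im[l==i].mean(0).round())
m=((z>.036)&(z<.054)).astype(np.uint8); m[:120]=0; m[190:]=0; m[:,:185]=0; m[:,400:]=0
m=cv2.morphologyEx(m,cv2.MORPH_OPEN,np.ones((3,3),np.uint8)); m[:,:249]=0
print("shelf",cv2.minAreaRect(P[m>0][:,:2].astype(np.float32)))
m=((z>.06)&(z<.076)).astype(np.uint8); m[:120]=0; m[190:]=0; m[:,:190]=0; m[:,252:]=0
print("box",cv2.minAreaRect(P[m>0][:,:2].astype(np.float32)))
m=((z>.064)&(z<.076)).astype(np.uint8); m[:200]=0; m[250:]=0; m[:,:400]=0; m[:,460:]=0
q=P[m>0]; print("stand",cv2.minAreaRect(q[:,:2].astype(np.float32)),q.mean(0))
m=((z>.14)); m[:200]=0; m[250:]=0; m[:,:400]=0; m[:,460:]=0
q=P[m]; print("tool top",cv2.minAreaRect(q[:,:2].astype(np.float32)),q.mean(0))
m=((z>.1)); m[:130]=0; m[180:]=0; m[:,:190]=0; m[:,250:]=0
q=P[m]; print("lever",q.mean(0),q[q[:,2].argmax()],len(q))
print("crop",[ray(c,384,219,.156)])
E
```

```text
bench z 0.0003885271835240012 0.0006949887651582776
strip [ 0.64678262 -0.07747483  0.04614912] box [0.58937962 0.20785301 0.0725394 ] head [0.61629756 0.15176397 0.0728072 ]
[333. 218.] 471 mean [ 0.485 -0.109  0.059] circ 0.485 -0.11 0.032 [146. 143. 143.]
[188. 220.] 470 mean [0.474 0.263 0.059] circ 0.474 0.264 0.032 [133. 131. 131.]
[282. 219.] 469 mean [0.478 0.022 0.059] circ 0.478 0.022 0.032 [146. 144. 144.]
[238. 223.] 478 mean [0.467 0.134 0.059] circ 0.467 0.134 0.032 [146. 143. 143.]
[379. 222.] 481 mean [ 0.475 -0.228  0.059] circ 0.476 -0.228 0.032 [144. 141. 142.]
[385. 263.] 494 mean [ 0.37  -0.241  0.059] circ 0.37 -0.242 0.032 [ 89.  46. 112.]
[225. 269.] 492 mean [0.349 0.164 0.059] circ 0.349 0.164 0.032 [158.  96. 118.]
[347. 275.] 489 mean [ 0.34  -0.147  0.059] circ 0.34 -0.147 0.032 [158.  96. 119.]
shelf ((0.651703953742981, -0.07838006317615509), (0.12110167741775513, 0.38047584891319275), 2.461468458175659)
box ((0.6395183205604553, 0.18040378391742706), (0.12067639082670212, 0.13868796825408936), 1.8040416240692139)
stand ((0.47897180914878845, -0.3637407124042511), (0.05957333743572235, 0.061499372124671936), 26.766002655029297) [ 0.47751434 -0.35935055  0.0703293 ]
tool top ((0.4274030923843384, -0.1819649636745453), (0.020372597500681877, 0.39832639694213867), 15.825539588928223) [ 0.46692081 -0.3251106   0.25386673]
lever [0.62443247 0.19949066 0.17528939] [0.36328923 0.00687139 1.1582508 ] 169
crop [array([ 0.4718192 , -0.21917075,  0.156     ])]
```

Call:
{"op": "drive_tool", "data": {"rows": [{"az":-0.12},{"az":-0.12},{"az":-0.12},{"az":-0.12},{"az":-0.12},{"az":-0.12},{"az":-0.12},{"az":-0.12},{"az":-0.12},{"az":-0.12}]}}

```text
invalid input at $.rows[0]: expected keys tx, ty, tz, ax, ay, az, claw
```

```bash
cat >> h.py <<'E'
O=np.array([.652,-.0785,0]); th=np.radians(2.5)
W=np.array([[np.cos(th),-np.sin(th),0],[np.sin(th),np.cos(th),0],[0,0,1]])
def tow(p): return W.T@(np.array(p)-O)
def fromw(p): return W@np.array(p)+O
def go(target,yaw=182.5):
    "cm shift along tool axes to target (after turning tool y to yaw), and az needed"
    s=sense(); R=s["ee_rot"]; a=np.degrees(np.arctan2(R[1,1],R[0,1]))
    az=-np.radians((yaw-a+180)%360-180)
    return (R.T@(np.array(target)-s["tcp_pos"])*100).round(1),round(az,3),s["tcp_pos"].round(4),(s["ee_rot"][:,2]).round(3)
def tins(name="top",grab=True):
    c=cam(name); im,d=capture(name); P=cloud(c,d); z=P[...,2]
    out=[]
    for h in(.058,.103):
        m=((z>h-.008)&(z<h+.008)).astype(np.uint8); m=cv2.morphologyEx(m,cv2.MORPH_OPEN,np.ones((3,3),np.uint8))
        n,l,st,ce=cv2.connectedComponentsWithStats(m)
        for i in range(1,n):
            if 250<st[i,4]<900:
                q=P[l==i]; (x,y),r=cv2.minEnclosingCircle(q[:,:2].astype(np.float32))
                col=np.ptp(im[l==i].mean(0))
                if r<.037 and col<25: out.append((h,round(x,4),round(y,4),round(r,4),tow([x,y,0]).round(4)[:2].tolist()))
    return im,out
E
python3 - <<'E'
from h import *
print(go([.475,-.228,.22]))
for t in tins()[1]: print(t)
E
```

```text
(array([-37.7,  25.7,   0.2]), np.float64(-1.29), array([ 0.1993, -0.5918,  0.2216]), array([-0.001,  0.002, -1.   ]))
(0.058, 0.4846, -0.1098, 0.0317, [-0.1686, -0.0239])
(0.058, 0.4742, 0.2632, 0.0321, [-0.1627, 0.3492])
(0.058, 0.4781, 0.0215, 0.0317, [-0.1694, 0.1075])
(0.058, 0.4675, 0.1339, 0.0318, [-0.1751, 0.2202])
(0.058, 0.475, -0.2278, 0.0319, [-0.1833, -0.1414])
```

Call:
{"op": "drive_tool", "data": {"rows": [{"tx":0,"ty":0,"tz":0,"ax":0,"ay":0,"az":-0.12,"claw":8.7},{"tx":0,"ty":0,"tz":0,"ax":0,"ay":0,"az":-0.12,"claw":8.7},{"tx":0,"ty":0,"tz":0,"ax":0,"ay":0,"az":-0.12,"claw":8.7},{"tx":0,"ty":0,"tz":0,"ax":0,"ay":0,"az":-0.12,"claw":8.7},{"tx":0,"ty":0,"tz":0,"ax":0,"ay":0,"az":-0.12,"claw":8.7},{"tx":0,"ty":0,"tz":0,"ax":0,"ay":0,"az":-0.12,"claw":8.7},{"tx":0,"ty":0,"tz":0,"ax":0,"ay":0,"az":-0.12,"claw":8.7},{"tx":0,"ty":0,"tz":0,"ax":0,"ay":0,"az":-0.12,"claw":8.7},{"tx":0,"ty":0,"tz":0,"ax":0,"ay":0,"az":-0.12,"claw":8.7},{"tx":0,"ty":0,"tz":0,"ax":0,"ay":0,"az":-0.12,"claw":8.7}]}}

```text
time_s: 0.98
tcp_pos: [0.1994, -0.5921, 0.2221]
ee_rot: [[-0.04, -0.999, -0.0], [-0.999, 0.04, 0.001], [-0.001, 0.0, -1.0]]
wrist_force: [0.3, -0.0, -0.7]
gripper_width: 1.003
gripper_force: 0.0
```

```bash
python3 - <<'E'
from h import *
print(go([.475,-.228,.22]))
E
```

```text
(array([-37.5, -26.1,   0.2]), np.float64(-0.084), array([ 0.1994, -0.5921,  0.2221]), array([-0.   ,  0.001, -1.   ]))
```

Call:
{"op": "drive_tool", "data": {"rows": [{"tx":0,"ty":0,"tz":0,"ax":0,"ay":0,"az":-0.084,"claw":8.7},{"tx":-3,"ty":-2.5,"tz":0,"ax":0,"ay":0,"az":0,"claw":8.7},{"tx":-3,"ty":-2.5,"tz":0,"ax":0,"ay":0,"az":0,"claw":8.7},{"tx":-3,"ty":-2.5,"tz":0,"ax":0,"ay":0,"az":0,"claw":8.7},{"tx":-3,"ty":-2.5,"tz":0,"ax":0,"ay":0,"az":0,"claw":8.7},{"tx":-3,"ty":-2.5,"tz":0,"ax":0,"ay":0,"az":0,"claw":8.7},{"tx":-3,"ty":-2.5,"tz":0,"ax":0,"ay":0,"az":0,"claw":8.7},{"tx":-3,"ty":-2.5,"tz":0,"ax":0,"ay":0,"az":0,"claw":8.7},{"tx":-3,"ty":-2.5,"tz":0,"ax":0,"ay":0,"az":0,"claw":8.7},{"tx":-3,"ty":-2.5,"tz":0,"ax":0,"ay":0,"az":0,"claw":8.7}]}}

```text
time_s: 1.82
tcp_pos: [0.4147, -0.3121, 0.2225]
ee_rot: [[0.038, -0.999, -0.0], [-0.999, -0.038, 0.0], [-0.0, 0.0, -1.0]]
wrist_force: [0.2, -0.2, 0.5]
gripper_width: 1.001
gripper_force: 0.0
```

```bash
python3 - <<'E'
from h import *
c=cam("wrist"); im,d=capture("wrist"); save("w1.png",im)
P=cloud(c,d); z=P[...,2]; print(c[1][:,2])
m=((z>.05)&(z<.066)).astype(np.uint8); n,l,st,ce=cv2.connectedComponentsWithStats(m)
for i in range(1,n):
    if st[i,4]>500:
        q=P[l==i]; print(ce[i],cv2.minEnclosingCircle(q[:,:2].astype(np.float32)))
print(go([.475,-.228,.22]))
E
```

```text
[-0.01208027  0.27453307 -0.96150177]
[318.04297225 252.41942704] ((0.36764219403266907, -0.24361921846866608), 0.03189834952354431)
[227.1345515 257.       ] ((0.47345855832099915, -0.23077301681041718), 0.031490523368120193)
[336.74650992 320.71124173] ((0.3379732668399811, -0.14959552884101868), 0.03185068070888519)
[219.35348361 337.16290984] ((0.48289793729782104, -0.11450918018817902), 0.03147038817405701)
(array([-7.8, -6. ,  0.3]), np.float64(-0.0), array([ 0.4184, -0.3085,  0.2225]), array([ 0.002,  0.001, -1.   ]))
```

View pics/w1.png

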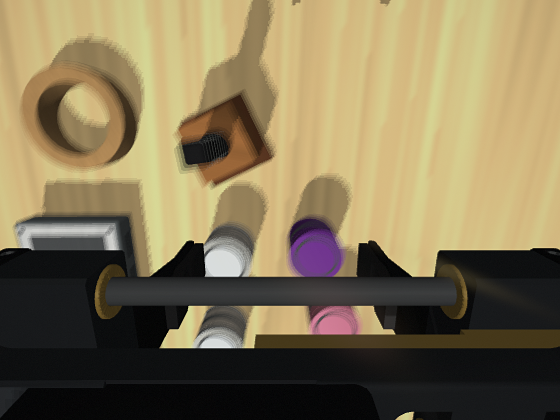

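The wrist view shows the chosen grey tin at (227,257), distinct from the purple one at (318,250). The two measurements agree within 3 mm.

Call:
{"op": "drive_tool", "data": {"rows": [{"tx":-2.7,"ty":-2.1,"tz":0,"ax":0,"ay":0,"az":0,"claw":8.7},{"tx":-2.7,"ty":-2.1,"tz":0,"ax":0,"ay":0,"az":0,"claw":8.7},{"tx":-2.7,"ty":-2.1,"tz":0,"ax":0,"ay":0,"az":0,"claw":8.7},{"tx":0,"ty":0,"tz":3.3,"ax":0,"ay":0,"az":0,"claw":8.7},{"tx":0,"ty":0,"tz":3.3,"ax":0,"ay":0,"az":0,"claw":8.7},{"tx":0,"ty":0,"tz":3.3,"ax":0,"ay":0,"az":0,"claw":8.7},{"tx":0,"ty":0,"tz":3.3,"ax":0,"ay":0,"az":0,"claw":8.7},{"tx":0,"ty":0,"tz":0,"ax":0,"ay":0,"az":0,"claw":8.7},{"tx":0,"ty":0,"tz":0,"ax":0,"ay":0,"az":0,"claw":8.7}]}}

```text
time_s: 2.62
tcp_pos: [0.4729, -0.2306, 0.0895]
ee_rot: [[0.038, -0.999, -0.004], [-0.999, -0.038, 0.0], [-0.0, 0.004, -1.0]]
wrist_force: [0.0, 0.8, 0.7]
gripper_width: 0.997
gripper_force: 0.0
```

```bash
python3 - <<'E'
from h import *
print(go([.4745,-.229,.016]))
E
```

```text
(array([-0.2, -0.2,  7.3]), np.float64(-0.005), array([ 0.4729, -0.2306,  0.0895]), array([-0.004,  0.   , -1.   ]))
```

Call:
{"op": "drive_tool", "data": {"rows": [{"tx":-0.2,"ty":-0.2,"tz":2.5,"ax":0,"ay":0,"az":0,"claw":8.7},{"tx":0,"ty":0,"tz":2.5,"ax":0,"ay":0,"az":0,"claw":8.7},{"tx":0,"ty":0,"tz":2.3,"ax":0,"ay":0,"az":0,"claw":8.7},{"tx":0,"ty":0,"tz":0,"ax":0,"ay":0,"az":0,"claw":8.7},{"tx":0,"ty":0,"tz":0,"ax":0,"ay":0,"az":0,"claw":5},{"tx":0,"ty":0,"tz":0,"ax":0,"ay":0,"az":0,"claw":5},{"tx":0,"ty":0,"tz":0,"ax":0,"ay":0,"az":0,"claw":5},{"tx":0,"ty":0,"tz":0,"ax":0,"ay":0,"az":0,"claw":5},{"tx":0,"ty":0,"tz":0,"ax":0,"ay":0,"az":0,"claw":5}]}}

```text
time_s: 3.37
tcp_pos: [0.4755, -0.2287, 0.0188]
ee_rot: [[0.038, -0.999, -0.0], [-0.999, -0.038, -0.0], [0.0, 0.0, -1.0]]
wrist_force: [-3.9, -0.7, 9.8]
gripper_width: 0.704
gripper_force: 21.6
```

```bash
python3 - <<'E'
from h import *
print(go(fromw([0,-.130,.064])),sense()["gripper_width"]*87)
E
```

```text
(array([ -1.3, -18.3,  -4.5]), np.float64(-0.006), array([ 0.4755, -0.2287,  0.0188]), array([-0., -0., -1.])) 61.238378621164586
```

Call:
{"op": "drive_tool", "data": {"rows": [{"tx":0,"ty":0,"tz":-2,"ax":0,"ay":0,"az":0,"claw":5},{"tx":0,"ty":0,"tz":-3,"ax":0,"ay":0,"az":-0.006,"claw":5},{"tx":0,"ty":0,"tz":-3,"ax":0,"ay":0,"az":0,"claw":5},{"tx":-0.3,"ty":-3,"tz":0,"ax":0,"ay":0,"az":0,"claw":5},{"tx":-0.3,"ty":-3.1,"tz":0,"ax":0,"ay":0,"az":0,"claw":5},{"tx":-0.3,"ty":-3.1,"tz":0,"ax":0,"ay":0,"az":0,"claw":5},{"tx":-0.2,"ty":-3.1,"tz":0,"ax":0,"ay":0,"az":0,"claw":5},{"tx":-0.2,"ty":-3,"tz":0,"ax":0,"ay":0,"az":0,"claw":5},{"tx":0,"ty":-3,"tz":0,"ax":0,"ay":0,"az":0,"claw":5},{"tx":0,"ty":0,"tz":0,"ax":0,"ay":0,"az":0,"claw":5}]}}

```text
time_s: 4.2
tcp_pos: [0.663, -0.2068, 0.0962]
ee_rot: [[0.046, -0.999, 0.004], [-0.999, -0.046, -0.001], [0.001, -0.004, -1.0]]
wrist_force: [0.6, -0.4, -2.8]
gripper_width: 0.707
gripper_force: 30.0
```

```bash
python3 - <<'E'
from h import *
print(go(fromw([0,-.130,.064])),sense()["gripper_width"]*87,sense()["wrist_force"])
E
```

```text
(array([0.1, 0.6, 3.2]), np.float64(0.002), array([ 0.663 , -0.2068,  0.0962]), array([ 0.004, -0.001, -1.   ])) 61.503972053146086 [ 0.59812606 -0.39337939 -2.82710645]
```

Call:
{"op": "drive_tool", "data": {"rows": [{"tx":0,"ty":0,"tz":1.0,"ax":0,"ay":0,"az":0,"claw":5},{"tx":0,"ty":0,"tz":1.0,"ax":0,"ay":0,"az":0,"claw":5},{"tx":0,"ty":0,"tz":0,"ax":0,"ay":0,"az":0,"claw":5},{"tx":0,"ty":0,"tz":0,"ax":0,"ay":0,"az":0,"claw":5}]}}

```text
time_s: 4.53
tcp_pos: [0.6559, -0.2075, 0.0758]
ee_rot: [[0.043, -0.999, -0.004], [-0.999, -0.043, 0.001], [-0.001, 0.004, -1.0]]
wrist_force: [0.7, -0.6, -3.2]
gripper_width: 0.704
gripper_force: 30.0
```

```bash
python3 - <<'E'
from h import *
print(go(fromw([0,-.130,.064])),sense()["wrist_force"])
E
```

```text
(array([ 0.1, -0.2,  1.2]), np.float64(-0.0), array([ 0.6559, -0.2075,  0.0758]), array([-0.004,  0.001, -1.   ])) [ 0.72989465 -0.58784431 -3.18340898]
```

Call:
{"op": "drive_tool", "data": {"rows": [{"tx":0.1,"ty":0,"tz":0.6,"ax":0,"ay":0,"az":0,"claw":5},{"tx":0,"ty":0,"tz":0.6,"ax":0,"ay":0,"az":0,"claw":5},{"tx":0,"ty":0,"tz":0,"ax":0,"ay":0,"az":0,"claw":5},{"tx":0,"ty":0,"tz":0,"ax":0,"ay":0,"az":0,"claw":5},{"tx":0,"ty":0,"tz":0,"ax":0,"ay":0,"az":0,"claw":8.7},{"tx":0,"ty":0,"tz":0,"ax":0,"ay":0,"az":0,"claw":8.7},{"tx":0,"ty":0,"tz":0,"ax":0,"ay":0,"az":0,"claw":8.7},{"tx":0,"ty":0,"tz":-1.5,"ax":0,"ay":0,"az":0,"claw":8.7},{"tx":0,"ty":0,"tz":-2.5,"ax":0,"ay":0,"az":0,"claw":8.7},{"tx":0,"ty":0,"tz":-2.5,"ax":0,"ay":0,"az":0,"claw":8.7}]}}

```text
time_s: 5.37
tcp_pos: [0.658, -0.2086, 0.1313]
ee_rot: [[0.044, -0.999, -0.001], [-0.999, -0.044, -0.0], [0.0, 0.001, -1.0]]
wrist_force: [0.1, 0.0, -0.1]
gripper_width: 0.984
gripper_force: 0.0
```

Call:
{"op": "drive_tool", "data": {"rows": [{"tx":-1.3,"ty":2.1,"tz":-0.5,"ax":0,"ay":0,"az":0,"claw":8.7},{"tx":-1.3,"ty":2.1,"tz":0,"ax":0,"ay":0,"az":0,"claw":8.7},{"tx":-1.3,"ty":2.1,"tz":0,"ax":0,"ay":0,"az":0,"claw":8.7},{"tx":-1.3,"ty":2.1,"tz":0,"ax":0,"ay":0,"az":0,"claw":8.7},{"tx":-1.3,"ty":2.1,"tz":0,"ax":0,"ay":0,"az":0,"claw":8.7},{"tx":-1.3,"ty":2.1,"tz":0,"ax":0,"ay":0,"az":0,"claw":8.7},{"tx":-1.3,"ty":2.1,"tz":0,"ax":0,"ay":0,"az":0,"claw":8.7},{"tx":-1.3,"ty":2.1,"tz":0,"ax":0,"ay":0,"az":0,"claw":8.7},{"tx":0,"ty":0,"tz":0,"ax":0,"ay":0,"az":0,"claw":8.7},{"tx":0,"ty":0,"tz":0,"ax":0,"ay":0,"az":0,"claw":8.7}]}}

```text
time_s: 6.2
tcp_pos: [0.4858, -0.1116, 0.1369]
ee_rot: [[0.046, -0.999, 0.003], [-0.999, -0.046, -0.0], [0.0, -0.003, -1.0]]
wrist_force: [0.7, -0.6, -0.1]
gripper_width: 0.999
gripper_force: 0.0
```

```bash
python3 - <<'E'
from h import *
for t in tins()[1]: print(t)
print(go([.484,-.112,.017]))
E
```

```text
(0.058, 0.4741, 0.2634, 0.0323, [-0.1628, 0.3493])
(0.103, 0.658, -0.2081, 0.0323, [0.0003, -0.1297])
(array([-0. ,  0.3, 12. ]), np.float64(0.001), array([ 0.4867, -0.1119,  0.1368]), array([ 0.003, -0.   , -1.   ]))
```

Call:
{"op": "drive_tool", "data": {"rows": [{"tx":0,"ty":0.1,"tz":3,"ax":0,"ay":0,"az":0,"claw":8.7},{"tx":0,"ty":0,"tz":3,"ax":0,"ay":0,"az":0,"claw":8.7},{"tx":0,"ty":0,"tz":3,"ax":0,"ay":0,"az":0,"claw":8.7},{"tx":0,"ty":0,"tz":2,"ax":0,"ay":0,"az":0,"claw":8.7},{"tx":0,"ty":0,"tz":0.9,"ax":0,"ay":0,"az":0,"claw":8.7},{"tx":0,"ty":0,"tz":0,"ax":0,"ay":0,"az":0,"claw":8.7},{"tx":0,"ty":0,"tz":0,"ax":0,"ay":0,"az":0,"claw":5},{"tx":0,"ty":0,"tz":0,"ax":0,"ay":0,"az":0,"claw":5},{"tx":0,"ty":0,"tz":0,"ax":0,"ay":0,"az":0,"claw":5},{"tx":0,"ty":0,"tz":0,"ax":0,"ay":0,"az":0,"claw":5}]}}

```text
time_s: 7.08
tcp_pos: [0.4858, -0.112, 0.0178]
ee_rot: [[0.044, -0.999, 0.003], [-0.999, -0.044, 0.0], [-0.0, -0.003, -1.0]]
wrist_force: [-0.7, -0.1, -0.3]
gripper_width: 0.783
gripper_force: 0.0
```

```bash
python3 - <<'E'
from h import *
print(go(fromw([0,-.065,.064])),sense()["gripper_width"]*87,sense()["wrist_force"])
E
```

```text
(array([  3.9, -16.8,  -4.6]), np.float64(0.0), array([ 0.4858, -0.112 ,  0.0178]), array([ 0.003,  0.   , -1.   ])) 68.10436526177728 [-0.6697438  -0.06493785 -0.2979536 ]
```

Fingers still closing; two hold rows, then lift and transfer.

Call:
{"op": "drive_tool", "data": {"rows": [{"tx":0,"ty":0,"tz":0,"ax":0,"ay":0,"az":0,"claw":5},{"tx":0,"ty":0,"tz":0,"ax":0,"ay":0,"az":0,"claw":5},{"tx":0,"ty":0,"tz":-3,"ax":0,"ay":0,"az":0,"claw":5},{"tx":0,"ty":0,"tz":-3.5,"ax":0,"ay":0,"az":0,"claw":5},{"tx":0,"ty":0,"tz":-3,"ax":0,"ay":0,"az":0,"claw":5}]}}

```text
time_s: 7.5
tcp_pos: [0.4842, -0.112, 0.1125]
ee_rot: [[0.044, -0.999, -0.001], [-0.999, -0.044, 0.0], [-0.0, 0.001, -1.0]]
wrist_force: [1.0, 0.5, -2.9]
gripper_width: 0.706
gripper_force: 30.0
```

Call:
{"op": "drive_tool", "data": {"rows": [{"tx":0.6,"ty":-2.8,"tz":0,"ax":0,"ay":0,"az":0,"claw":5},{"tx":0.6,"ty":-2.8,"tz":0,"ax":0,"ay":0,"az":0,"claw":5},{"tx":0.6,"ty":-2.8,"tz":0,"ax":0,"ay":0,"az":0,"claw":5},{"tx":0.7,"ty":-2.8,"tz":0,"ax":0,"ay":0,"az":0,"claw":5},{"tx":0.7,"ty":-2.8,"tz":0,"ax":0,"ay":0,"az":0,"claw":5},{"tx":0.7,"ty":-2.8,"tz":0,"ax":0,"ay":0,"az":0,"claw":5},{"tx":0,"ty":0,"tz":1,"ax":0,"ay":0,"az":0,"claw":5},{"tx":0,"ty":0,"tz":1,"ax":0,"ay":0,"az":0,"claw":5},{"tx":0,"ty":0,"tz":1,"ax":0,"ay":0,"az":0,"claw":5},{"tx":0,"ty":0,"tz":0,"ax":0,"ay":0,"az":0,"claw":5}]}}

```text
time_s: 8.33
tcp_pos: [0.6508, -0.1431, 0.0777]
ee_rot: [[0.043, -0.999, -0.008], [-0.999, -0.043, 0.001], [-0.002, 0.008, -1.0]]
wrist_force: [-0.1, 0.5, -3.2]
gripper_width: 0.708
gripper_force: 30.0
```

```bash
python3 - <<'E'
from h import *
print(go(fromw([0,-.065,.063])),sense()["gripper_width"]*87,sense()["wrist_force"])
E
```

```text
(array([ 0. , -0.4,  1.5]), np.float64(-0.001), array([ 0.6508, -0.1431,  0.0777]), array([-0.008,  0.001, -1.   ])) 61.62072178790921 [-0.05041628  0.47548424 -3.23847314]
```

Call:
{"op": "drive_tool", "data": {"rows": [{"tx":0,"ty":-0.1,"tz":0.7,"ax":0,"ay":0,"az":0,"claw":5},{"tx":0,"ty":0,"tz":0.7,"ax":0,"ay":0,"az":0,"claw":5},{"tx":0,"ty":0,"tz":0,"ax":0,"ay":0,"az":0,"claw":5},{"tx":0,"ty":0,"tz":0,"ax":0,"ay":0,"az":0,"claw":5},{"tx":0,"ty":0,"tz":0,"ax":0,"ay":0,"az":0,"claw":8.7},{"tx":0,"ty":0,"tz":0,"ax":0,"ay":0,"az":0,"claw":8.7},{"tx":0,"ty":0,"tz":0,"ax":0,"ay":0,"az":0,"claw":8.7},{"tx":0,"ty":0,"tz":-1.5,"ax":0,"ay":0,"az":0,"claw":8.7},{"tx":0,"ty":0,"tz":-2.5,"ax":0,"ay":0,"az":0,"claw":8.7},{"tx":0,"ty":0,"tz":-3,"ax":0,"ay":0,"az":0,"claw":8.7}]}}

```text
time_s: 9.17
tcp_pos: [0.6544, -0.1435, 0.1372]
ee_rot: [[0.044, -0.999, -0.003], [-0.999, -0.044, 0.0], [-0.0, 0.003, -1.0]]
wrist_force: [0.3, 0.2, -0.1]
gripper_width: 0.986
gripper_force: 0.0
```

Call:
{"op": "drive_tool", "data": {"rows": [{"tx":-2.1,"ty":2.1,"tz":0,"ax":0,"ay":0,"az":0,"claw":8.7},{"tx":-2.1,"ty":2.1,"tz":0,"ax":0,"ay":0,"az":0,"claw":8.7},{"tx":-2.1,"ty":2.1,"tz":0,"ax":0,"ay":0,"az":0,"claw":8.7},{"tx":-2.1,"ty":2.1,"tz":0,"ax":0,"ay":0,"az":0,"claw":8.7},{"tx":-2.1,"ty":2.1,"tz":0,"ax":0,"ay":0,"az":0,"claw":8.7},{"tx":-2.1,"ty":2.1,"tz":0,"ax":0,"ay":0,"az":0,"claw":8.7},{"tx":-2.1,"ty":2.1,"tz":0,"ax":0,"ay":0,"az":0,"claw":8.7},{"tx":-2.1,"ty":2.1,"tz":0,"ax":0,"ay":0,"az":0,"claw":8.7},{"tx":0,"ty":0,"tz":0,"ax":0,"ay":0,"az":0,"claw":8.7},{"tx":0,"ty":0,"tz":0,"ax":0,"ay":0,"az":0,"claw":8.7}]}}

```text
time_s: 10.0
tcp_pos: [0.48, 0.0178, 0.1389]
ee_rot: [[0.047, -0.999, 0.003], [-0.999, -0.047, 0.001], [-0.001, -0.003, -1.0]]
wrist_force: [0.1, -1.4, -0.4]
gripper_width: 1.0
gripper_force: 0.0
```

```bash
python3 - <<'E'
from h import *
for t in tins()[1]: print(t)
for t in tins("scene")[1]: print(t)
print(go([.478,.02,.017]))
E
```

```text
(0.103, 0.6555, -0.1418, 0.0327, [0.0008, -0.0634])
(0.103, 0.6583, -0.2075, 0.0322, [0.0007, -0.1292])
(0.058, 0.4785, 0.0198, 0.0326, [-0.1691, 0.1058])
(0.058, 0.3697, -0.2433, 0.0328, [-0.2892, -0.1523])
(array([-0.3,  0.3, 12.1]), np.float64(0.001), array([0.4811, 0.0171, 0.1384]), array([ 0.002,  0.   , -1.   ]))
```

Call:
{"op": "drive_tool", "data": {"rows": [{"tx":-0.2,"ty":0.1,"tz":3,"ax":0,"ay":0,"az":0,"claw":8.7},{"tx":0,"ty":0,"tz":3,"ax":0,"ay":0,"az":0,"claw":8.7},{"tx":0,"ty":0,"tz":3,"ax":0,"ay":0,"az":0,"claw":8.7},{"tx":0,"ty":0,"tz":2,"ax":0,"ay":0,"az":0,"claw":8.7},{"tx":0,"ty":0,"tz":1.1,"ax":0,"ay":0,"az":0,"claw":7.5},{"tx":0,"ty":0,"tz":0,"ax":0,"ay":0,"az":0,"claw":5},{"tx":0,"ty":0,"tz":0,"ax":0,"ay":0,"az":0,"claw":5},{"tx":0,"ty":0,"tz":0,"ax":0,"ay":0,"az":0,"claw":5},{"tx":0,"ty":0,"tz":0,"ax":0,"ay":0,"az":0,"claw":5},{"tx":0,"ty":0,"tz":0,"ax":0,"ay":0,"az":0,"claw":5}]}}

```text
time_s: 10.93
tcp_pos: [0.4795, 0.0188, 0.0174]
ee_rot: [[0.044, -0.999, 0.002], [-0.999, -0.044, 0.001], [-0.0, -0.002, -1.0]]
wrist_force: [-0.4, -1.8, 0.5]
gripper_width: 0.704
gripper_force: 30.0
```

```bash
python3 - <<'E'
from h import *
print(go(fromw([0,0.001,.063])),sense()["gripper_width"]*87,sense()["gripper_force"])
E
```

```text
(array([ 10.4, -16.8,  -4.5]), np.float64(0.0), array([0.4795, 0.0188, 0.0174]), array([ 0.002,  0.001, -1.   ])) 61.249996565232344 29.999421928077936
```

Call:
{"op": "drive_tool", "data": {"rows": [{"tx":0,"ty":0,"tz":-3,"ax":0,"ay":0,"az":0,"claw":5},{"tx":0,"ty":0,"tz":-3.5,"ax":0,"ay":0,"az":0,"claw":5},{"tx":0,"ty":0,"tz":-3,"ax":0,"ay":0,"az":0,"claw":5},{"tx":1.4,"ty":-2.4,"tz":0,"ax":0,"ay":0,"az":0,"claw":5},{"tx":1.5,"ty":-2.4,"tz":0,"ax":0,"ay":0,"az":0,"claw":5},{"tx":1.5,"ty":-2.4,"tz":0,"ax":0,"ay":0,"az":0,"claw":5},{"tx":1.5,"ty":-2.4,"tz":0,"ax":0,"ay":0,"az":0,"claw":5},{"tx":1.5,"ty":-2.4,"tz":0,"ax":0,"ay":0,"az":0,"claw":5},{"tx":1.5,"ty":-2.4,"tz":0,"ax":0,"ay":0,"az":0,"claw":5},{"tx":1.5,"ty":-2.4,"tz":0,"ax":0,"ay":0,"az":0,"claw":5}]}}

```text
time_s: 11.77
tcp_pos: [0.652, -0.0783, 0.1115]
ee_rot: [[0.044, -0.999, -0.0], [-0.999, -0.044, 0.001], [-0.001, 0.0, -1.0]]
wrist_force: [1.0, 0.6, -2.5]
gripper_width: 0.706
gripper_force: 30.0
```

Call:
{"op": "drive_tool", "data": {"rows": [{"tx":0,"ty":0,"tz":1,"ax":0,"ay":0,"az":0,"claw":5},{"tx":0,"ty":0,"tz":1,"ax":0,"ay":0,"az":0,"claw":5},{"tx":0,"ty":0,"tz":1,"ax":0,"ay":0,"az":0,"claw":5},{"tx":0,"ty":0,"tz":0.5,"ax":0,"ay":0,"az":0,"claw":5},{"tx":0,"ty":0,"tz":0,"ax":0,"ay":0,"az":0,"claw":5},{"tx":0,"ty":0,"tz":0,"ax":0,"ay":0,"az":0,"claw":5}]}}

```text
time_s: 12.27
tcp_pos: [0.6507, -0.0772, 0.0764]
ee_rot: [[0.045, -0.999, -0.001], [-0.999, -0.045, -0.0], [0.0, 0.001, -1.0]]
wrist_force: [-0.5, -0.3, -1.8]
gripper_width: 0.706
gripper_force: 30.0
```

```bash
python3 - <<'E'
from h import *
print(go(fromw([0,0.001,.0624])),sense()["gripper_width"]*87,sense()["gripper_force"])
E
```

```text
(array([ 0. , -0.1,  1.4]), np.float64(0.001), array([ 0.6507, -0.0772,  0.0764]), array([-0.001, -0.   , -1.   ])) 61.464710885109334 29.999258844181895
```

Call:
{"op": "drive_tool", "data": {"rows": [{"tx":0,"ty":-0.1,"tz":0.7,"ax":0,"ay":0,"az":0,"claw":5},{"tx":0,"ty":0,"tz":0.7,"ax":0,"ay":0,"az":0,"claw":5},{"tx":0,"ty":0,"tz":0,"ax":0,"ay":0,"az":0,"claw":5},{"tx":0,"ty":0,"tz":0,"ax":0,"ay":0,"az":0,"claw":5},{"tx":0,"ty":0,"tz":0,"ax":0,"ay":0,"az":0,"claw":8.7},{"tx":0,"ty":0,"tz":0,"ax":0,"ay":0,"az":0,"claw":8.7},{"tx":0,"ty":0,"tz":0,"ax":0,"ay":0,"az":0,"claw":8.7},{"tx":0,"ty":0,"tz":-1.5,"ax":0,"ay":0,"az":0,"claw":8.7},{"tx":0,"ty":0,"tz":-2.5,"ax":0,"ay":0,"az":0,"claw":8.7},{"tx":0,"ty":0,"tz":-3.5,"ax":0,"ay":0,"az":0,"claw":8.7}]}}

```text
time_s: 13.1
tcp_pos: [0.6506, -0.0777, 0.1359]
ee_rot: [[0.044, -0.999, -0.006], [-0.999, -0.044, -0.0], [-0.0, 0.006, -1.0]]
wrist_force: [0.6, -0.2, -0.4]
gripper_width: 0.985
gripper_force: 0.0
```

Call:
{"op": "drive_tool", "data": {"rows": [{"tx":-2.7,"ty":2.2,"tz":0,"ax":0,"ay":0,"az":0,"claw":8.7},{"tx":-2.7,"ty":2.2,"tz":0,"ax":0,"ay":0,"az":0,"claw":8.7},{"tx":-2.7,"ty":2.2,"tz":0,"ax":0,"ay":0,"az":0,"claw":8.7},{"tx":-2.7,"ty":2.2,"tz":0,"ax":0,"ay":0,"az":0,"claw":8.7},{"tx":-2.7,"ty":2.2,"tz":0,"ax":0,"ay":0,"az":0,"claw":8.7},{"tx":-2.7,"ty":2.2,"tz":0,"ax":0,"ay":0,"az":0,"claw":8.7},{"tx":-2.7,"ty":2.2,"tz":0,"ax":0,"ay":0,"az":0,"claw":8.7},{"tx":-2.7,"ty":2.2,"tz":0,"ax":0,"ay":0,"az":0,"claw":8.7},{"tx":0,"ty":0,"tz":0,"ax":0,"ay":0,"az":0,"claw":8.7},{"tx":0,"ty":0,"tz":0,"ax":0,"ay":0,"az":0,"claw":8.7}]}}

```text
time_s: 13.93
tcp_pos: [0.4667, 0.1318, 0.1386]
ee_rot: [[0.048, -0.999, 0.002], [-0.999, -0.048, 0.001], [-0.001, -0.002, -1.0]]
wrist_force: [0.5, -0.1, 0.2]
gripper_width: 0.999
gripper_force: 0.0
```

```bash
python3 - <<'E'
from h import *
for t in tins()[1]: print(t)
for t in tins("scene")[1]: print(t)
print(go([.4675,.132,.017]))
E
```

```text
(0.103, 0.6559, -0.1403, 0.0327, [0.0012, -0.0619])
(0.103, 0.6575, -0.208, 0.0327, [-0.0001, -0.1296])
(0.103, 0.6524, -0.0746, 0.0322, [0.0005, 0.0039])
(0.058, 0.4682, 0.133, 0.0334, [-0.1744, 0.2193])
(0.058, 0.3698, -0.2429, 0.0325, [-0.2891, -0.1519])
(array([-0.1,  0. , 12.1]), np.float64(0.001), array([0.4677, 0.1305, 0.1382]), array([ 0.001,  0.001, -1.   ]))
```

Call:
{"op": "drive_tool", "data": {"rows": [{"tx":-0.2,"ty":0,"tz":3,"ax":0,"ay":0,"az":0,"claw":8.7},{"tx":0,"ty":0,"tz":3,"ax":0,"ay":0,"az":0,"claw":8.7},{"tx":0,"ty":0,"tz":3,"ax":0,"ay":0,"az":0,"claw":8.7},{"tx":0,"ty":0,"tz":2,"ax":0,"ay":0,"az":0,"claw":8.7},{"tx":0,"ty":0,"tz":1.1,"ax":0,"ay":0,"az":0,"claw":7.5},{"tx":0,"ty":0,"tz":0,"ax":0,"ay":0,"az":0,"claw":5},{"tx":0,"ty":0,"tz":0,"ax":0,"ay":0,"az":0,"claw":5},{"tx":0,"ty":0,"tz":0,"ax":0,"ay":0,"az":0,"claw":5},{"tx":0,"ty":0,"tz":0,"ax":0,"ay":0,"az":0,"claw":5},{"tx":0,"ty":0,"tz":0,"ax":0,"ay":0,"az":0,"claw":5}]}}

```text
time_s: 14.87
tcp_pos: [0.4678, 0.1326, 0.0176]
ee_rot: [[0.044, -0.999, 0.002], [-0.999, -0.044, 0.001], [-0.001, -0.002, -1.0]]
wrist_force: [1.3, -1.6, -0.8]
gripper_width: 0.706
gripper_force: 30.0
```

```bash
python3 - <<'E'
from h import *
print(go(fromw([0,0.0675,.063])),sense()["gripper_width"]*87,sense()["gripper_force"])
E
```

```text
(array([ 15.1, -17.5,  -4.5]), np.float64(0.0), array([0.4678, 0.1326, 0.0176]), array([ 0.002,  0.001, -1.   ])) 61.38803365871674 29.9984360486269
```

Call:
{"op": "drive_tool", "data": {"rows": [{"tx":0,"ty":0,"tz":-3,"ax":0,"ay":0,"az":0,"claw":5},{"tx":0,"ty":0,"tz":-3.5,"ax":0,"ay":0,"az":0,"claw":5},{"tx":0,"ty":0,"tz":-3,"ax":0,"ay":0,"az":0,"claw":5},{"tx":2.1,"ty":-2.5,"tz":0,"ax":0,"ay":0,"az":0,"claw":5},{"tx":2.1,"ty":-2.5,"tz":0,"ax":0,"ay":0,"az":0,"claw":5},{"tx":2.1,"ty":-2.5,"tz":0,"ax":0,"ay":0,"az":0,"claw":5},{"tx":2.2,"ty":-2.5,"tz":0,"ax":0,"ay":0,"az":0,"claw":5},{"tx":2.2,"ty":-2.5,"tz":0,"ax":0,"ay":0,"az":0,"claw":5},{"tx":2.2,"ty":-2.5,"tz":0,"ax":0,"ay":0,"az":0,"claw":5},{"tx":2.2,"ty":-2.5,"tz":0,"ax":0,"ay":0,"az":0,"claw":5}]}}

```text
time_s: 15.7
tcp_pos: [0.6491, -0.0118, 0.1117]
ee_rot: [[0.044, -0.999, -0.0], [-0.999, -0.044, 0.001], [-0.001, 0.0, -1.0]]
wrist_force: [0.4, 0.5, -1.8]
gripper_width: 0.707
gripper_force: 30.0
```

Call:
{"op": "drive_tool", "data": {"rows": [{"tx":0,"ty":0,"tz":1,"ax":0,"ay":0,"az":0,"claw":5},{"tx":0,"ty":0,"tz":1,"ax":0,"ay":0,"az":0,"claw":5},{"tx":0,"ty":0,"tz":1,"ax":0,"ay":0,"az":0,"claw":5},{"tx":0,"ty":0,"tz":0.5,"ax":0,"ay":0,"az":0,"claw":5},{"tx":0,"ty":0,"tz":0,"ax":0,"ay":0,"az":0,"claw":5},{"tx":0,"ty":0,"tz":0,"ax":0,"ay":0,"az":0,"claw":5}]}}

```text
time_s: 16.2
tcp_pos: [0.6478, -0.01, 0.0764]
ee_rot: [[0.045, -0.999, -0.001], [-0.999, -0.045, -0.0], [0.0, 0.001, -1.0]]
wrist_force: [0.0, 0.0, -2.3]
gripper_width: 0.71
gripper_force: 30.0
```

```bash
python3 - <<'E'
from h import *
print(go(fromw([0,0.0675,.0626])),sense()["gripper_width"]*87,sense()["gripper_force"])
E
```

```text
(array([ 0.1, -0.1,  1.4]), np.float64(0.002), array([ 0.6478, -0.01  ,  0.0764]), array([-0.001, -0.   , -1.   ])) 61.78938300010069 29.99841995537281
```

Call:
{"op": "drive_tool", "data": {"rows": [{"tx":0.1,"ty":-0.1,"tz":0.7,"ax":0,"ay":0,"az":0,"claw":5},{"tx":0,"ty":0,"tz":0.7,"ax":0,"ay":0,"az":0,"claw":5},{"tx":0,"ty":0,"tz":0,"ax":0,"ay":0,"az":0,"claw":5},{"tx":0,"ty":0,"tz":0,"ax":0,"ay":0,"az":0,"claw":5},{"tx":0,"ty":0,"tz":0,"ax":0,"ay":0,"az":0,"claw":8.7},{"tx":0,"ty":0,"tz":0,"ax":0,"ay":0,"az":0,"claw":8.7},{"tx":0,"ty":0,"tz":0,"ax":0,"ay":0,"az":0,"claw":8.7},{"tx":0,"ty":0,"tz":-1.5,"ax":0,"ay":0,"az":0,"claw":8.7},{"tx":0,"ty":0,"tz":-2.5,"ax":0,"ay":0,"az":0,"claw":8.7},{"tx":0,"ty":0,"tz":-3.5,"ax":0,"ay":0,"az":0,"claw":8.7}]}}

```text
time_s: 17.03
tcp_pos: [0.6476, -0.012, 0.1357]
ee_rot: [[0.044, -0.999, -0.006], [-0.999, -0.044, -0.001], [0.001, 0.006, -1.0]]
wrist_force: [0.3, 0.1, 0.6]
gripper_width: 0.985
gripper_force: 0.0
```

Call:
{"op": "drive_tool", "data": {"rows": [{"tx":-3,"ty":2.3,"tz":0,"ax":0,"ay":0,"az":0,"claw":8.7},{"tx":-3,"ty":2.3,"tz":0,"ax":0,"ay":0,"az":0,"claw":8.7},{"tx":-3,"ty":2.3,"tz":0,"ax":0,"ay":0,"az":0,"claw":8.7},{"tx":-3,"ty":2.3,"tz":0,"ax":0,"ay":0,"az":0,"claw":8.7},{"tx":-3,"ty":2.3,"tz":0,"ax":0,"ay":0,"az":0,"claw":8.7},{"tx":-3,"ty":2.3,"tz":0,"ax":0,"ay":0,"az":0,"claw":8.7},{"tx":-3,"ty":2.3,"tz":0,"ax":0,"ay":0,"az":0,"claw":8.7},{"tx":-3,"ty":0,"tz":0,"ax":0,"ay":0,"az":0,"claw":8.7},{"tx":-3,"ty":0,"tz":0,"ax":0,"ay":0,"az":0,"claw":8.7},{"tx":-1,"ty":0,"tz":0,"ax":0,"ay":0,"az":0,"claw":8.7}]}}

```text
time_s: 17.87
tcp_pos: [0.4765, 0.2647, 0.1386]
ee_rot: [[0.048, -0.999, 0.003], [-0.999, -0.048, 0.002], [-0.002, -0.003, -1.0]]
wrist_force: [-0.5, -0.2, 0.0]
gripper_width: 0.997
gripper_force: 0.0
```

```bash
python3 - <<'E'
from h import *
for t in tins()[1]: print(t)
for t in tins("scene")[1]: print(t)
print(go([.474,.262,.017]))
E
```

```text
(0.058, 0.475, 0.2607, 0.0314, [-0.1621, 0.3466])
(0.103, 0.6585, -0.2082, 0.032, [0.0009, -0.1299])
(0.103, 0.6492, -0.0104, 0.0321, [0.0001, 0.0682])
(0.058, 0.4736, 0.261, 0.0334, [-0.1634, 0.347])
(array([ 0.1,  0.3, 12.1]), np.float64(0.003), array([0.4764, 0.2628, 0.1379]), array([ 0.001,  0.001, -1.   ]))
```

Call:
{"op": "drive_tool", "data": {"rows": [{"tx":0.1,"ty":0.1,"tz":3,"ax":0,"ay":0,"az":0,"claw":8.7},{"tx":0,"ty":0,"tz":3,"ax":0,"ay":0,"az":0,"claw":8.7},{"tx":0,"ty":0,"tz":3,"ax":0,"ay":0,"az":0,"claw":8.7},{"tx":0,"ty":0,"tz":2,"ax":0,"ay":0,"az":0,"claw":8.7},{"tx":0,"ty":0,"tz":1.1,"ax":0,"ay":0,"az":0,"claw":7.5},{"tx":0,"ty":0,"tz":0,"ax":0,"ay":0,"az":0,"claw":5},{"tx":0,"ty":0,"tz":0,"ax":0,"ay":0,"az":0,"claw":5},{"tx":0,"ty":0,"tz":0,"ax":0,"ay":0,"az":0,"claw":5},{"tx":0,"ty":0,"tz":0,"ax":0,"ay":0,"az":0,"claw":5},{"tx":0,"ty":0,"tz":0,"ax":0,"ay":0,"az":0,"claw":5}]}}

```text
time_s: 18.8
tcp_pos: [0.4759, 0.2599, 0.0178]
ee_rot: [[0.044, -0.999, 0.001], [-0.999, -0.044, 0.001], [-0.001, -0.001, -1.0]]
wrist_force: [0.7, -0.9, 2.7]
gripper_width: 0.708
gripper_force: 30.0
```

```bash
python3 - <<'E'
from h import *
print(go(fromw([0,0.1335,.063])),sense()["gripper_width"]*87,sense()["gripper_force"])
E
```

```text
(array([ 21.2, -16.1,  -4.5]), np.float64(0.0), array([0.4759, 0.2599, 0.0178]), array([ 0.001,  0.001, -1.   ])) 61.57017197329006 29.998970408923924
```

Call:
{"op": "drive_tool", "data": {"rows": [{"tx":0,"ty":0,"tz":-3,"ax":0,"ay":0,"az":0,"claw":5},{"tx":0,"ty":0,"tz":-3.5,"ax":0,"ay":0,"az":0,"claw":5},{"tx":0,"ty":0,"tz":-3,"ax":0,"ay":0,"az":0,"claw":5},{"tx":3,"ty":0,"tz":0,"ax":0,"ay":0,"az":0,"claw":5},{"tx":3,"ty":0,"tz":0,"ax":0,"ay":0,"az":0,"claw":5},{"tx":3,"ty":0,"tz":0,"ax":0,"ay":0,"az":0,"claw":5},{"tx":3,"ty":-2.3,"tz":0,"ax":0,"ay":0,"az":0,"claw":5},{"tx":3,"ty":-2.3,"tz":0,"ax":0,"ay":0,"az":0,"claw":5},{"tx":3,"ty":-2.3,"tz":0,"ax":0,"ay":0,"az":0,"claw":5},{"tx":3.1,"ty":-2.3,"tz":0,"ax":0,"ay":0,"az":0,"claw":5}]}}

```text
time_s: 19.63
tcp_pos: [0.5772, 0.0519, 0.1122]
ee_rot: [[0.044, -0.999, 0.001], [-0.999, -0.044, 0.001], [-0.001, -0.001, -1.0]]
wrist_force: [0.8, 0.9, -2.5]
gripper_width: 0.703
gripper_force: 30.0
```

Call:
{"op": "drive_tool", "data": {"rows": [{"tx":0,"ty":-2.3,"tz":0,"ax":0,"ay":0,"az":0,"claw":5},{"tx":0,"ty":-2.3,"tz":0,"ax":0,"ay":0,"az":0,"claw":5},{"tx":0,"ty":-2.3,"tz":0,"ax":0,"ay":0,"az":0,"claw":5},{"tx":0,"ty":0,"tz":1,"ax":0,"ay":0,"az":0,"claw":5},{"tx":0,"ty":0,"tz":1,"ax":0,"ay":0,"az":0,"claw":5},{"tx":0,"ty":0,"tz":1,"ax":0,"ay":0,"az":0,"claw":5},{"tx":0,"ty":0,"tz":0.5,"ax":0,"ay":0,"az":0,"claw":5},{"tx":0,"ty":0,"tz":0,"ax":0,"ay":0,"az":0,"claw":5},{"tx":0,"ty":0,"tz":0,"ax":0,"ay":0,"az":0,"claw":5}]}}

```text
time_s: 20.38
tcp_pos: [0.6448, 0.0562, 0.0763]
ee_rot: [[0.045, -0.999, -0.001], [-0.999, -0.045, -0.0], [0.0, 0.001, -1.0]]
wrist_force: [0.1, 0.9, -2.0]
gripper_width: 0.705
gripper_force: 30.0
```

```bash
python3 - <<'E'
from h import *
print(go(fromw([0,0.1335,.0628])),sense()["gripper_width"]*87,sense()["gripper_force"])
E
```

```text
(array([ 0.1, -0.1,  1.4]), np.float64(0.001), array([0.6448, 0.0562, 0.0763]), array([-0.001, -0.   , -1.   ])) 61.35040653642504 29.99922945164144
```

Call:
{"op": "drive_tool", "data": {"rows": [{"tx":0,"ty":-0.1,"tz":0.7,"ax":0,"ay":0,"az":0,"claw":5},{"tx":0,"ty":0,"tz":0.7,"ax":0,"ay":0,"az":0,"claw":5},{"tx":0,"ty":0,"tz":0,"ax":0,"ay":0,"az":0,"claw":5},{"tx":0,"ty":0,"tz":0,"ax":0,"ay":0,"az":0,"claw":5},{"tx":0,"ty":0,"tz":0,"ax":0,"ay":0,"az":0,"claw":8.7},{"tx":0,"ty":0,"tz":0,"ax":0,"ay":0,"az":0,"claw":8.7},{"tx":0,"ty":0,"tz":0,"ax":0,"ay":0,"az":0,"claw":8.7},{"tx":0,"ty":0,"tz":-1.5,"ax":0,"ay":0,"az":0,"claw":8.7},{"tx":0,"ty":0,"tz":-2.5,"ax":0,"ay":0,"az":0,"claw":8.7},{"tx":0,"ty":0,"tz":-3.7,"ax":0,"ay":0,"az":0,"claw":8.7}]}}

```text
time_s: 21.22
tcp_pos: [0.6443, 0.0557, 0.1372]
ee_rot: [[0.043, -0.999, -0.007], [-0.999, -0.043, -0.002], [0.001, 0.007, -1.0]]
wrist_force: [-0.3, -0.2, -0.2]
gripper_width: 0.988
gripper_force: 0.0
```

Call:
{"op": "drive_tool", "data": {"rows": [{"tx":0,"ty":0,"tz":-3.5,"ax":0,"ay":0,"az":0,"claw":8.7},{"tx":0,"ty":0,"tz":-3.5,"ax":0,"ay":0,"az":0,"claw":8.7},{"tx":0,"ty":0,"tz":-3.5,"ax":0,"ay":0,"az":0,"claw":8.7},{"tx":-3.5,"ty":0.4,"tz":-3.5,"ax":0,"ay":0,"az":0,"claw":8.7},{"tx":-3.5,"ty":0.4,"tz":0,"ax":0,"ay":0,"az":0,"claw":8.7},{"tx":-3.5,"ty":0.4,"tz":0,"ax":0,"ay":0,"az":0,"claw":8.7},{"tx":-3.5,"ty":0.4,"tz":0,"ax":0,"ay":0,"az":0,"claw":8.7},{"tx":-3.5,"ty":0.4,"tz":0,"ax":0,"ay":0,"az":0,"claw":8.7},{"tx":0,"ty":0,"tz":0,"ax":0,"ay":0,"az":0,"claw":8.7},{"tx":0,"ty":0,"tz":0,"ax":0,"ay":0,"az":0,"claw":8.7}]}}

```text
time_s: 22.05
tcp_pos: [0.6192, 0.2264, 0.2739]
ee_rot: [[0.047, -0.999, -0.0], [-0.999, -0.047, -0.0], [0.0, 0.0, -1.0]]
wrist_force: [-0.0, -0.4, 0.6]
gripper_width: 0.996
gripper_force: 0.0
```

```bash
python3 - <<'E'
from h import *
for t in tins()[1]: print(t)
c=cam("wrist"); im,d=capture("wrist"); save("w2.png",im); np.savez("w2.npz",im=im,d=d,K=c[0],R=c[1],o=c[2]); print(c[2],sense()["tcp_pos"])
E
```

```text
(0.103, 0.6588, -0.2078, 0.032, [0.0012, -0.1295])
(0.103, 0.6463, 0.0606, 0.032, [0.0004, 0.1392])
(0.103, 0.6496, -0.0097, 0.0318, [0.0006, 0.0688])
[0.62216443 0.14922587 0.43601593] [0.61966235 0.22418633 0.27404787]
```

View pics/w2.png

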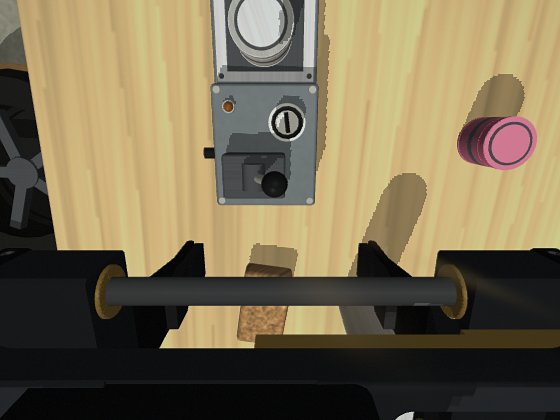

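Wrist view: trimmer at (288,122) with its slot nearly vertical in the image, lever ball at (274,184), and the last tin at (263,20), whose gap is slightly wide. Now I measure the slot.

```bash
python3 - <<'E'
from h import *
f=np.load("w2.npz"); c=(f["K"],f["R"],f["o"]); im,d=f["im"],f["d"]
g=cv2.cvtColor(im,cv2.COLOR_RGB2GRAY)[95:150,260:316].astype(int)
w=(g>150).astype(np.uint8)
n,l,s,ce=cv2.connectedComponentsWithStats(w); print(s[1:],ce[1:])
keep=[i for i in range(1,n) if s[i,4]>25]
m=np.isin(l,keep); pts=np.argwhere(m)[:,::-1]
(u,v),r=cv2.minEnclosingCircle(pts.astype(np.float32)); print("head",u+260,v+95,r, ray(c,u+260,v+95,.08), ray(c,u+260+r,v+95,.08)-ray(c,u+260-r,v+95,.08))
vv,uu=np.mgrid[:55,:56]; dk=(~(g>120))&(np.hypot(uu-u,vv-v)<r*.85)
q=np.array([ray(c,a+260,b+95,.08)[:2] for b,a in np.argwhere(dk)]); 
cen=q.mean(0); ev,V=np.linalg.eigh(np.cov((q-cen).T)); a=V[:,1]; print("slot",cen,np.degrees(np.arctan2(a[1],a[0]))%180,np.sqrt(ev),len(q))
P=cloud(c,d)
lv=P[175:195,262:286].reshape(-1,3); k=lv[:,2]>.1; print("lever",lv[k].mean(0),lv[k][:,2].max(), ray(c,274,184,.135))
save("w2c.png",cv2.resize(im[95:150,260:316],None,fx=8,fy=8,interpolation=cv2.INTER_NEAREST))
E
```

```text
[[  8   9  38  37 243]
 [ 15  16  23  23 152]
 [ 29  20   1   1   1]
 [ 29  22   2   6   8]
 [ 30  29   2   2   2]
 [ 30  32   2   1   2]
 [ 30  34   1   1   1]] [[25.28806584 26.85596708]
 [24.46052632 26.13815789]
 [29.         20.        ]
 [29.625      24.5       ]
 [30.5        29.5       ]
 [30.5        32.        ]
 [30.         34.        ]]
head 286.2149314880371 122.29185485839844 18.96363067626953 [0.61536536 0.15044274 0.08      ] [-0.04177425 -0.00191598  0.        ]
slot [0.61475404 0.15064162] 117.76924883120955 [0.00953433 0.0099089 ] 474
lever [0.62580428 0.20683506 0.14834865] 0.4360159309066932 [0.625452   0.20917809 0.135     ]
```

View pics/w2c.png

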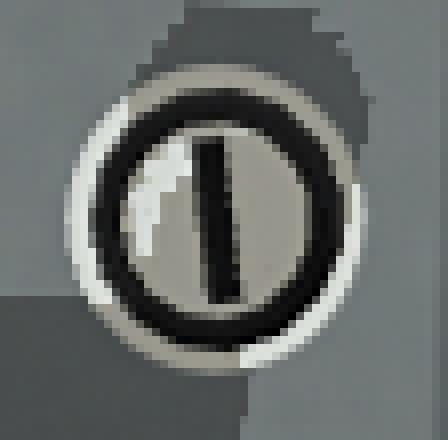

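```bash
cat >> h.py <<'E'
def slot(c,im,u0,v0,rad=11.5,z=.08):
    g=cv2.cvtColor(im,cv2.COLOR_RGB2GRAY).astype(int); vv,uu=np.mgrid[:420,:560]
    m=((g<75)&(np.hypot(uu-u0,vv-v0)<rad)).astype(np.uint8)
    q=np.array([ray(c,a,b,z)[:2] for b,a in np.argwhere(m)]).astype(np.float32)
    (x,y),wh,_=cv2.minAreaRect(q); ev,V=np.linalg.eigh(np.cov(q.T)); a=V[:,1]
    return q.mean(0),(x,y),wh,np.degrees(np.arctan2(a[1],a[0]))%180
E
python3 - <<'E'
from h import *
f=np.load("w2.npz"); c=(f["K"],f["R"],f["o"]); im,d=f["im"],f["d"]
print(slot(c,im,286.9,122,10.5))
P=cloud(c,d); print(P[122,281],P[135,305],P[122,268])
print("model",fromw([-.025,.232,.08]))
E
```

```text
(array([0.6150755 , 0.15026394], dtype=float32), (0.6150339245796204, 0.15027253329753876), (0.004515418782830238, 0.021608345210552216), np.float64(99.7667991799821))
[0.62112197 0.15039839 0.07951003] [0.59283458 0.16355418 0.06847017] [0.63576663 0.15109868 0.0711551 ]
model [0.6169041 0.1521887 0.08     ]
```

Call:
{"op": "drive_tool", "data": {"rows": [{"tx":3.8,"ty":1.2,"tz":-1.3,"ax":0,"ay":0,"az":0,"claw":8.7},{"tx":3.8,"ty":1.2,"tz":-1.3,"ax":0,"ay":0,"az":0,"claw":8.7},{"tx":3.8,"ty":1.2,"tz":0,"ax":0,"ay":0,"az":0,"claw":8.7},{"tx":3.8,"ty":1.2,"tz":0,"ax":0,"ay":0,"az":0,"claw":8.7},{"tx":3.8,"ty":1.2,"tz":0,"ax":0,"ay":0,"az":0,"claw":8.7},{"tx":3.8,"ty":1.2,"tz":0,"ax":0,"ay":0,"az":0,"claw":8.7},{"tx":3.8,"ty":1.2,"tz":0,"ax":0,"ay":0,"az":0,"claw":8.7},{"tx":3.8,"ty":1.2,"tz":0,"ax":0,"ay":0,"az":0,"claw":8.7},{"tx":3.8,"ty":1.2,"tz":0,"ax":0,"ay":0,"az":0,"claw":8.7},{"tx":3.8,"ty":1.2,"tz":0,"ax":0,"ay":0,"az":0,"claw":8.7}]}}

```text
time_s: 22.98
tcp_pos: [0.515, -0.163, 0.3004]
ee_rot: [[0.042, -0.999, 0.001], [-0.999, -0.042, -0.0], [0.0, -0.001, -1.0]]
wrist_force: [-0.1, -0.2, 0.2]
gripper_width: 1.001
gripper_force: 0.0
```

Call:
{"op": "drive_tool", "data": {"rows": [{"tx":3.2,"ty":1.1,"tz":0,"ax":0,"ay":0,"az":0,"claw":8.7},{"tx":3.2,"ty":1.1,"tz":0,"ax":0,"ay":0,"az":0,"claw":8.7},{"tx":3.2,"ty":1.1,"tz":0,"ax":0,"ay":0,"az":0,"claw":8.7},{"tx":3.2,"ty":1.1,"tz":0,"ax":0,"ay":0,"az":0,"claw":8.7},{"tx":0,"ty":0,"tz":0,"ax":0,"ay":0,"az":0,"claw":8.7},{"tx":0,"ty":0,"tz":0,"ax":0,"ay":0,"az":0,"claw":8.7},{"tx":0,"ty":0,"tz":0,"ax":0,"ay":0,"az":0,"claw":8.7},{"tx":0,"ty":0,"tz":0,"ax":0,"ay":0,"az":0,"claw":8.7}]}}

```text
time_s: 23.65
tcp_pos: [0.4781, -0.2896, 0.3]
ee_rot: [[0.044, -0.999, 0.0], [-0.999, -0.044, 0.0], [-0.0, -0.0, -1.0]]
wrist_force: [0.4, 0.0, -0.2]
gripper_width: 1.0
gripper_force: 0.0
```

```bash
python3 - <<'E'
from h import *
c=cam("wrist"); im,d=capture("wrist"); np.savez("w3.npz",im=im,d=d,K=c[0],R=c[1],o=c[2]); print(c[2],sense()["tcp_pos"])
P=cloud(c,d); z=P[...,2]
def rect(lo,hi):
    m=((z>lo)&(z<hi)&(np.hypot(P[...,0]-.478,P[...,1]+.363)<.07)).astype(np.uint8)
    n,l,s,ce=cv2.connectedComponentsWithStats(m); i=1+s[1:,4].argmax(); q=P[l==i]
    print(lo,s[i],ce[i],cv2.minAreaRect(q[:,:2].astype(np.float32)),q.mean(0))
rect(.15,.162); rect(.064,.0735)
cr=im[20:260,150:450]; save("w3.png",cv2.resize(cr,None,fx=2,fy=2))
for t in tins()[1]: print(t)
E
```

```text
[ 0.48063584 -0.36543338  0.46196406] [ 0.47834583 -0.28922183  0.29996122]
0.15 [273 109  23  24 453] [283.74613687 120.42604857] ((0.4772898256778717, -0.3657723367214203), (0.0198734849691391, 0.019973844289779663), 10.068984985351562) [ 0.47730779 -0.36584209  0.15556773]
0.064 [ 250   86   66   68 2009] [282.96067695 119.70781483] ((0.47721606492996216, -0.36577939987182617), (0.06007133796811104, 0.06007038429379463), 27.454011917114258) [ 0.47735747 -0.36652585  0.06980361]
(0.103, 0.6465, 0.0606, 0.032, [0.0006, 0.1392])
(0.103, 0.6497, -0.0098, 0.0319, [0.0007, 0.0688])
```

View pics/w3.png

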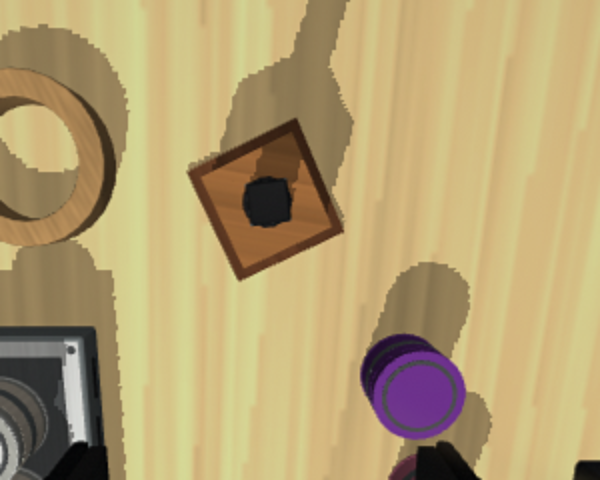

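Handle top at crop (268,202), full image (284,120): faces at 10° and 100°, centred on the stand at (0.477,-0.366). The size of 20 × 20 mm and the height of 0.156 both match.

Call:
{"op": "drive_tool", "data": {"rows": [{"tx":2.6,"ty":0.1,"tz":2,"ax":0,"ay":0,"az":0,"claw":6},{"tx":2.6,"ty":0.2,"tz":3,"ax":0,"ay":0,"az":0,"claw":6},{"tx":2.5,"ty":0.1,"tz":3,"ax":0,"ay":0,"az":0,"claw":6},{"tx":0,"ty":0,"tz":0,"ax":0,"ay":0,"az":-0.066,"claw":6},{"tx":0,"ty":0,"tz":0,"ax":0,"ay":0,"az":-0.066,"claw":6},{"tx":0,"ty":0,"tz":0,"ax":0,"ay":0,"az":0,"claw":6},{"tx":0,"ty":0,"tz":0,"ax":0,"ay":0,"az":0,"claw":6},{"tx":0,"ty":0,"tz":0,"ax":0,"ay":0,"az":0,"claw":6}]}}

```text
time_s: 24.42
tcp_pos: [0.4783, -0.3662, 0.2203]
ee_rot: [[0.175, -0.985, 0.001], [-0.985, -0.175, -0.0], [0.001, -0.001, -1.0]]
wrist_force: [0.5, -0.1, 0.3]
gripper_width: 0.691
gripper_force: 0.0
```

```bash
python3 - <<'E'
from h import *
print(go([.4773,-.3658,.101],190.07),sense()["gripper_width"]*87)
E
```

```text
(array([-0.1,  0.1, 11.9]), np.float64(0.0), array([ 0.4783, -0.3662,  0.2203]), array([ 0.001, -0.   , -1.   ])) 60.0736086477395
```

Call:
{"op": "drive_tool", "data": {"rows": [{"tx":-0.05,"ty":0.1,"tz":3,"ax":0,"ay":0,"az":0,"claw":6},{"tx":0,"ty":0,"tz":3,"ax":0,"ay":0,"az":0,"claw":6},{"tx":0,"ty":0,"tz":3,"ax":0,"ay":0,"az":0,"claw":6},{"tx":0,"ty":0,"tz":2,"ax":0,"ay":0,"az":0,"claw":6},{"tx":0,"ty":0,"tz":0.9,"ax":0,"ay":0,"az":0,"claw":6},{"tx":0,"ty":0,"tz":0,"ax":0,"ay":0,"az":0,"claw":1},{"tx":0,"ty":0,"tz":0,"ax":0,"ay":0,"az":0,"claw":1},{"tx":0,"ty":0,"tz":0,"ax":0,"ay":0,"az":0,"claw":1},{"tx":0,"ty":0,"tz":0,"ax":0,"ay":0,"az":0,"claw":1},{"tx":0,"ty":0,"tz":0,"ax":0,"ay":0,"az":0,"claw":1}]}}

```text
time_s: 25.25
tcp_pos: [0.4774, -0.3668, 0.1023]
ee_rot: [[0.175, -0.985, 0.003], [-0.985, -0.175, -0.001], [0.002, -0.002, -1.0]]
wrist_force: [0.4, -0.4, -0.6]
gripper_width: 0.391
gripper_force: 0.0
```

Call:
{"op": "drive_tool", "data": {"rows": [{"tx":0,"ty":0,"tz":0,"ax":0,"ay":0,"az":0,"claw":1},{"tx":0,"ty":0,"tz":0,"ax":0,"ay":0,"az":0,"claw":1},{"tx":0,"ty":0,"tz":0,"ax":0,"ay":0,"az":0,"claw":1},{"tx":0,"ty":0,"tz":0,"ax":0,"ay":0,"az":0,"claw":1}]}}

```text
time_s: 25.58
tcp_pos: [0.4769, -0.3666, 0.1014]
ee_rot: [[0.175, -0.985, 0.001], [-0.985, -0.175, -0.001], [0.001, -0.001, -1.0]]
wrist_force: [0.6, -0.4, 2.6]
gripper_width: 0.229
gripper_force: 30.0
```

```bash
python3 - <<'E'
from h import *
s=sense();print(s["tcp_pos"],s["gripper_width"]*87,s["gripper_force"],s["wrist_force"],s["moment"])
E
```

```text
[ 0.47694865 -0.3666038   0.10139093] 19.96628135399918 30.00049849972129 [ 0.58986667 -0.38559     2.61258195] [0.2163317  0.12919946 0.02547344]
```

Call:
{"op": "drive_tool", "data": {"rows": [{"tx":0,"ty":0,"tz":-1,"ax":0,"ay":0,"az":0,"claw":1},{"tx":0,"ty":0,"tz":-2,"ax":0,"ay":0,"az":0,"claw":1},{"tx":0,"ty":0,"tz":-3,"ax":0,"ay":0,"az":0,"claw":1},{"tx":0,"ty":0,"tz":-3,"ax":0,"ay":0,"az":0,"claw":1},{"tx":0,"ty":0,"tz":-3,"ax":0,"ay":0,"az":0,"claw":1},{"tx":0,"ty":0,"tz":-2,"ax":0,"ay":0,"az":0,"claw":1},{"tx":0,"ty":0,"tz":0,"ax":0,"ay":0,"az":0,"claw":1},{"tx":0,"ty":0,"tz":0,"ax":0,"ay":0,"az":0,"claw":1}]}}

```text
time_s: 26.25
tcp_pos: [0.477, -0.3665, 0.2425]
ee_rot: [[0.175, -0.985, 0.003], [-0.985, -0.175, -0.001], [0.001, -0.003, -1.0]]
wrist_force: [-0.6, 0.7, -1.1]
gripper_width: 0.228
gripper_force: 30.0
```

```bash
python3 - <<'E'
from h import *
K,R,o=cam("scene"); s=sense(); im,d=capture("scene")
for h in(0,.011,.061):
    p=s["tcp_pos"]+[0,0,-.086+h]; q=K@(R.T@(p-o)); print(q[:2]/q[2],q[2])
p=s["tcp_pos"]+[0,0,-.086]; q=K@(R.T@(p-o)); u,v=(q[:2]/q[2]).astype(int)
save("s4.png",cv2.resize(im[v-35:v+25,u-30:u+30],None,fx=8,fy=8,interpolation=cv2.INTER_NEAREST)); print(u,v,s["gripper_width"],s["tcp_pos"],s["wrist_force"])
E
```

```text
[157.46607939 325.28111426] 0.7784306340846323
[156.12166532 321.78455063] 0.7708369578433821
[149.66120377 304.98212698] 0.7363202476558814
157 325 0.22803860601837284 [ 0.47695719 -0.36652048  0.2425018 ] [-0.5975813   0.69829564 -1.12549752]
```

View pics/s4.png

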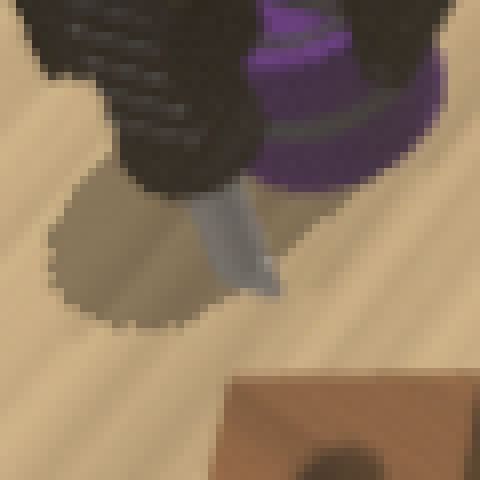

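The blade end spans crop (230,286) to (280,293), which suggests it lies along the finger-closing axis at about 10°. I turn it by 90° as would be needed and check the width again.

Call:
{"op": "drive_tool", "data": {"rows": [{"tx":0,"ty":0,"tz":0,"ax":0,"ay":0,"az":-0.12,"claw":1},{"tx":0,"ty":0,"tz":0,"ax":0,"ay":0,"az":-0.12,"claw":1},{"tx":0,"ty":0,"tz":0,"ax":0,"ay":0,"az":-0.12,"claw":1},{"tx":0,"ty":0,"tz":0,"ax":0,"ay":0,"az":-0.12,"claw":1},{"tx":0,"ty":0,"tz":0,"ax":0,"ay":0,"az":-0.12,"claw":1},{"tx":0,"ty":0,"tz":0,"ax":0,"ay":0,"az":-0.12,"claw":1},{"tx":0,"ty":0,"tz":0,"ax":0,"ay":0,"az":-0.12,"claw":1},{"tx":0,"ty":0,"tz":0,"ax":0,"ay":0,"az":-0.12,"claw":1},{"tx":0,"ty":0,"tz":0,"ax":0,"ay":0,"az":-0.12,"claw":1},{"tx":0,"ty":0,"tz":0,"ax":0,"ay":0,"az":-0.12,"claw":1}]}}

```text
time_s: 27.13
tcp_pos: [0.4757, -0.3659, 0.2387]
ee_rot: [[0.982, -0.188, -0.004], [-0.188, -0.982, 0.002], [-0.004, -0.001, -1.0]]
wrist_force: [-0.3, 0.1, -0.9]
gripper_width: 0.226
gripper_force: 30.0
```

Call:
{"op": "drive_tool", "data": {"rows": [{"tx":0,"ty":0,"tz":0,"ax":0,"ay":0,"az":-0.12,"claw":1},{"tx":0,"ty":0,"tz":0,"ax":0,"ay":0,"az":-0.12,"claw":1},{"tx":0,"ty":0,"tz":0,"ax":0,"ay":0,"az":-0.12,"claw":1},{"tx":0,"ty":0,"tz":0,"ax":0,"ay":0,"az":0,"claw":1},{"tx":0,"ty":0,"tz":0,"ax":0,"ay":0,"az":0,"claw":1}]}}

```text
time_s: 27.55
tcp_pos: [0.476, -0.3661, 0.2393]
ee_rot: [[0.987, 0.161, -0.003], [0.161, -0.987, 0.001], [-0.002, -0.002, -1.0]]
wrist_force: [-0.1, -0.2, -1.1]
gripper_width: 0.226
gripper_force: 30.0
```

```bash
python3 - <<'E'
from h import *
K,R,o=cam("scene"); s=sense(); im,d=capture("scene"); u,v=157,325
save("s5.png",cv2.resize(im[v-35:v+25,u-30:u+30],None,fx=8,fy=8,interpolation=cv2.INTER_NEAREST)); print(go([.6151,.1503,.24],279.8),s["joints"])
E
```

```text
(array([ 22.1, -48.7,  -0. ]), np.float64(-0.009), array([ 0.4762, -0.3662,  0.2396]), array([-0.002,  0.001, -1.   ])) [-2.21419508e+01  1.91218421e+01 -1.49563943e+00 -1.83427423e-02
 -6.95532770e+01  1.21428457e+02]
```

View pics/s5.png

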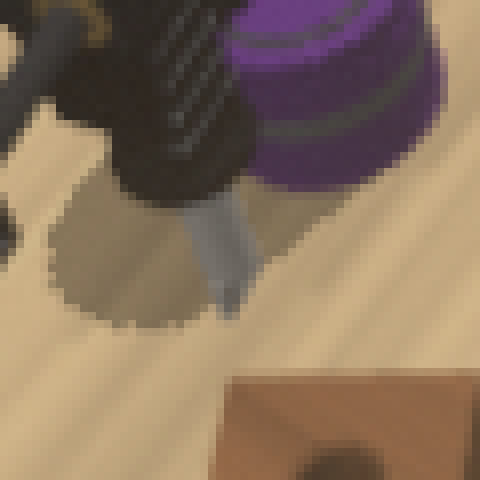

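Now the blade end is pointed at crop (230,315), so the blade is along the tool y axis as expected. Carrying it to the trimmer.

Call:
{"op": "drive_tool", "data": {"rows": [{"tx":1.6,"ty":-3.5,"tz":-1,"ax":0,"ay":0,"az":0,"claw":1},{"tx":1.6,"ty":-3.5,"tz":0,"ax":0,"ay":0,"az":0,"claw":1},{"tx":1.6,"ty":-3.5,"tz":0,"ax":0,"ay":0,"az":0,"claw":1},{"tx":1.6,"ty":-3.5,"tz":0,"ax":0,"ay":0,"az":0,"claw":1},{"tx":1.6,"ty":-3.5,"tz":0,"ax":0,"ay":0,"az":0,"claw":1},{"tx":1.6,"ty":-3.5,"tz":0,"ax":0,"ay":0,"az":0,"claw":1},{"tx":1.6,"ty":-3.5,"tz":0,"ax":0,"ay":0,"az":0,"claw":1},{"tx":1.6,"ty":-3.5,"tz":0,"ax":0,"ay":0,"az":0,"claw":1},{"tx":1.6,"ty":-3.5,"tz":0,"ax":0,"ay":0,"az":0,"claw":1},{"tx":1.6,"ty":-3.5,"tz":0,"ax":0,"ay":0,"az":0,"claw":1}]}}

```text
time_s: 28.43
tcp_pos: [0.5768, 0.007, 0.2506]
ee_rot: [[0.987, 0.162, -0.0], [0.162, -0.987, -0.0], [-0.0, 0.0, -1.0]]
wrist_force: [0.2, -0.5, 0.1]
gripper_width: 0.229
gripper_force: 30.0
```

Call:
{"op": "drive_tool", "data": {"rows": [{"tx":1.5,"ty":-3.4,"tz":0,"ax":0,"ay":0,"az":0,"claw":1},{"tx":1.5,"ty":-3.4,"tz":0,"ax":0,"ay":0,"az":0,"claw":1},{"tx":1.5,"ty":-3.4,"tz":0,"ax":0,"ay":0,"az":0,"claw":1},{"tx":1.5,"ty":-3.4,"tz":0,"ax":0,"ay":0,"az":0,"claw":1},{"tx":0,"ty":0,"tz":0,"ax":0,"ay":0,"az":0,"claw":1},{"tx":0,"ty":0,"tz":0,"ax":0,"ay":0,"az":0,"claw":1},{"tx":0,"ty":0,"tz":0,"ax":0,"ay":0,"az":0,"claw":1},{"tx":0,"ty":0,"tz":0,"ax":0,"ay":0,"az":0,"claw":1}]}}

```text
time_s: 29.1
tcp_pos: [0.6134, 0.1481, 0.2507]
ee_rot: [[0.987, 0.163, -0.001], [0.163, -0.987, -0.0], [-0.001, 0.0, -1.0]]
wrist_force: [0.6, -0.0, -0.7]
gripper_width: 0.229
gripper_force: 30.0
```

```bash
python3 - <<'E'
from h import *
s=sense()
# tool held offset: tool measured (.4773,-.3658) vs tcp at grasp (.4769,-.3666), yaw then 190.07
g=np.radians(190.07); R0=np.array([[np.cos(g-np.pi/2)*-1,np.cos(g)],[np.sin(g-np.pi/2)*-1,np.sin(g)]])
off=R0.T@np.array([.0004,.0008]); print("off in tool mm",off*1e3)
print(go([.6151,.1503,.175],279.8),s["moment"],s["wrist_force"])
E
```

```text
off in tool mm [-0.71773541 -0.53371892]
(array([ 0.2, -0.2,  7.6]), np.float64(-0.008), array([0.6134, 0.1481, 0.2507]), array([-0.001, -0.   , -1.   ])) [-0.10690143  0.15430472  0.01651229] [ 0.5511157  -0.00987531 -0.69453747]
```

Call:
{"op": "drive_tool", "data": {"rows": [{"tx":0.3,"ty":-0.2,"tz":2,"ax":0,"ay":0,"az":-0.008,"claw":1},{"tx":0,"ty":0,"tz":2,"ax":0,"ay":0,"az":0,"claw":1},{"tx":0,"ty":0,"tz":2,"ax":0,"ay":0,"az":0,"claw":1},{"tx":0,"ty":0,"tz":1.2,"ax":0,"ay":0,"az":0,"claw":1},{"tx":0,"ty":0,"tz":0,"ax":0,"ay":0,"az":0,"claw":1},{"tx":0,"ty":0,"tz":0,"ax":0,"ay":0,"az":0,"claw":1},{"tx":0,"ty":0,"tz":0,"ax":0,"ay":0,"az":0,"claw":1}]}}

```text
time_s: 29.68
tcp_pos: [0.6171, 0.151, 0.1803]
ee_rot: [[0.985, 0.171, 0.002], [0.171, -0.985, 0.001], [0.002, -0.0, -1.0]]
wrist_force: [0.9, -1.0, -0.2]
gripper_width: 0.223
gripper_force: 30.0
```

```bash
python3 - <<'E'
from h import *
s=sense()
print(go([.6159,.1503,.159],279.8),s["moment"],s["wrist_force"])
c=cam("top"); im,d=capture("top"); 
i2,d2=capture("scene"); K,R,o=cam("scene"); p=s["tcp_pos"]+[0,0,-.086]; q=K@(R.T@(p-o)); u,v=(q[:2]/q[2]).astype(int); print(u,v)
save("s6.png",cv2.resize(i2[v-35:v+35,u-40:u+40],None,fx=8,fy=8,interpolation=cv2.INTER_CUBIC))
E
```

```text
(array([-0.1,  0. ,  2.1]), np.float64(0.001), array([0.6171, 0.151 , 0.1803]), array([ 0.002,  0.001, -1.   ])) [-0.05821017  0.11487751  0.01794492] [ 0.90446665 -1.03965598 -0.19249541]
339 195
```

View pics/s6.png

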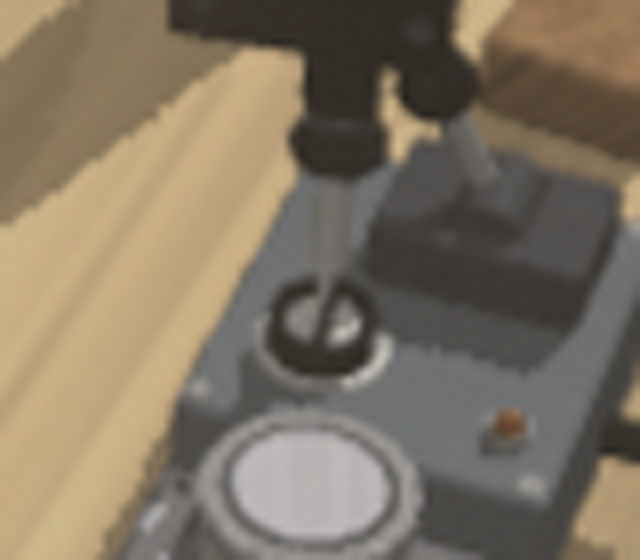

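The blade hangs just over the slot at crop (322,310), lined up. Lowering with a force check.

Call:
{"op": "drive_tool", "data": {"rows": [{"tx":-0.1,"ty":0,"tz":0.4,"ax":0,"ay":0,"az":0,"claw":1},{"tx":0,"ty":0,"tz":0.4,"ax":0,"ay":0,"az":0,"claw":1},{"tx":0,"ty":0,"tz":0.4,"ax":0,"ay":0,"az":0,"claw":1},{"tx":0,"ty":0,"tz":0.3,"ax":0,"ay":0,"az":0,"claw":1},{"tx":0,"ty":0,"tz":0,"ax":0,"ay":0,"az":0,"claw":1},{"tx":0,"ty":0,"tz":0,"ax":0,"ay":0,"az":0,"claw":1}]}}

```text
time_s: 30.28
tcp_pos: [0.6155, 0.1515, 0.1659]
ee_rot: [[0.985, 0.173, 0.001], [0.173, -0.985, -0.0], [0.001, 0.001, -1.0]]
wrist_force: [-2.9, -0.9, 8.3]
gripper_width: 0.225
gripper_force: 30.0
```

Call:
{"op": "drive_tool", "data": {"rows": [{"tx":0,"ty":0,"tz":0.3,"ax":0,"ay":0,"az":0,"claw":1},{"tx":0,"ty":0,"tz":0,"ax":0,"ay":0,"az":0,"claw":1},{"tx":0,"ty":0,"tz":0,"ax":0,"ay":0,"az":0,"claw":1}]}}

```text
time_s: 30.53
tcp_pos: [0.6168, 0.1521, 0.1619]
ee_rot: [[0.985, 0.173, 0.004], [0.173, -0.985, 0.002], [0.005, -0.001, -1.0]]
wrist_force: [2.2, 0.5, 1.0]
gripper_width: 0.232
gripper_force: 30.0
```

```bash
python3 - <<'E'
from h import *
s=sense()
print(go([.6158,.1503,.159],279.8),s["moment"],s["wrist_force"],s["gripper_width"])
E
```

```text
(array([-0.1,  0.2,  0.3]), np.float64(0.003), array([0.6168, 0.1521, 0.1619]), array([ 0.004,  0.002, -1.   ])) [ 0.06390563 -0.83571034  0.01466471] [2.23535724 0.4593405  0.9546052 ] 0.2317702494352944
```

Call:
{"op": "drive_tool", "data": {"rows": [{"tx":0.05,"ty":-0.05,"tz":0.2,"ax":0,"ay":0,"az":0,"claw":1},{"tx":0,"ty":0,"tz":0,"ax":0,"ay":0,"az":0,"claw":1},{"tx":0,"ty":0,"tz":0,"ax":0,"ay":0,"az":0.06,"claw":1},{"tx":0,"ty":0,"tz":0,"ax":0,"ay":0,"az":0.06,"claw":1},{"tx":0,"ty":0,"tz":0,"ax":0,"ay":0,"az":0.06,"claw":1},{"tx":0,"ty":0,"tz":0,"ax":0,"ay":0,"az":0.06,"claw":1},{"tx":0,"ty":0,"tz":0,"ax":0,"ay":0,"az":0,"claw":1}]}}

```text
time_s: 31.12
tcp_pos: [0.6176, 0.152, 0.1586]
ee_rot: [[0.998, -0.068, 0.004], [-0.068, -0.998, 0.0], [0.004, -0.0, -1.0]]
wrist_force: [5.1, -0.4, -1.2]
gripper_width: 0.227
gripper_force: 30.0
```

```bash
python3 - <<'E'
from h import *
s=sense()
print(go([.6158,.1503,.159],279.8),s["moment"],s["wrist_force"],s["gripper_width"])
E
```

```text
(array([-0.2,  0.2, -0. ]), np.float64(-0.239), array([0.6176, 0.152 , 0.1586]), array([ 0.004,  0.   , -1.   ])) [-0.357746   -1.82087802  0.03791979] [ 5.12409223 -0.44868029 -1.21753678] 0.22710912272789163
```

Call:
{"op": "drive_tool", "data": {"rows": [{"tx":0,"ty":0,"tz":0,"ax":0,"ay":0,"az":0.08,"claw":1},{"tx":0,"ty":0,"tz":0,"ax":0,"ay":0,"az":0.08,"claw":1},{"tx":0,"ty":0,"tz":0,"ax":0,"ay":0,"az":0.08,"claw":1},{"tx":0,"ty":0,"tz":0,"ax":0,"ay":0,"az":0.08,"claw":1},{"tx":0,"ty":0,"tz":0,"ax":0,"ay":0,"az":0.08,"claw":1}]}}

```text
time_s: 31.53
tcp_pos: [0.6177, 0.1513, 0.1586]
ee_rot: [[0.891, -0.453, 0.003], [-0.453, -0.891, -0.001], [0.004, -0.001, -1.0]]
wrist_force: [5.9, -3.2, -0.5]
gripper_width: 0.228
gripper_force: 30.0
```

```bash
cat > st.py <<'E'
from h import *
s=sense(); g=go([.6158,.1503,.159],279.8)
print("turned",g[1],"pos",s["tcp_pos"].round(4),"M",s["moment"].round(3),"F",s["wrist_force"].round(1),s["gripper_width"].round(3))
E
python3 st.py
```

```text
Traceback (most recent call last):
  File "st.py", line 3, in <module>
    print("turned",g[1],"pos",s["tcp_pos"].round(4),"M",s["moment"].round(3),"F",s["wrist_force"].round(1),s["gripper_width"].round(3))
                                                                                                           ^^^^^^^^^^^^^^^^^^^^^^^^
AttributeError: 'float' object has no attribute 'round'
```

```bash
sed -i 's/\["gripper_width"\].round(3)/["gripper_width"]/' st.py; python3 st.py
```

```text
turned -0.641 pos [0.6177 0.1513 0.1586] M [-1.046 -2.029  0.074] F [ 5.9 -3.2 -0.5] 0.2277240775981775
```

Call:
{"op": "drive_tool", "data": {"rows": [{"tx":0,"ty":0,"tz":0,"ax":0,"ay":0,"az":0.08,"claw":1},{"tx":0,"ty":0,"tz":0,"ax":0,"ay":0,"az":0.08,"claw":1},{"tx":0,"ty":0,"tz":0,"ax":0,"ay":0,"az":0.08,"claw":1}]}}

```text
time_s: 31.78
tcp_pos: [0.6175, 0.1509, 0.1586]
ee_rot: [[0.758, -0.652, 0.003], [-0.652, -0.758, -0.002], [0.003, -0.001, -1.0]]
wrist_force: [5.4, -3.7, -1.1]
gripper_width: 0.228
gripper_force: 30.0
```

```bash
python3 st.py
```

```text
turned -0.881 pos [0.6175 0.1509 0.1586] M [-1.391 -2.007  0.027] F [ 5.4 -3.7 -1.1] 0.22758556154047344
```

Call:
{"op": "drive_tool", "data": {"rows": [{"tx":0,"ty":0,"tz":0,"ax":0,"ay":0,"az":0.08,"claw":1},{"tx":0,"ty":0,"tz":0,"ax":0,"ay":0,"az":0.08,"claw":1},{"tx":0,"ty":0,"tz":0,"ax":0,"ay":0,"az":0.08,"claw":1}]}}

```text
time_s: 32.03
tcp_pos: [0.6174, 0.1506, 0.1586]
ee_rot: [[0.581, -0.814, 0.002], [-0.814, -0.581, -0.003], [0.003, -0.0, -1.0]]
wrist_force: [5.9, -4.4, -0.3]
gripper_width: 0.224
gripper_force: 30.0
```

```bash
python3 st.py
```

```text
turned -1.121 pos [0.6174 0.1506 0.1586] M [-1.56  -1.911  0.058] F [ 5.9 -4.4 -0.3] 0.2241140342476155
```

Call:
{"op": "drive_tool", "data": {"rows": [{"tx":0,"ty":0,"tz":0,"ax":0,"ay":0,"az":0.08,"claw":1},{"tx":0,"ty":0,"tz":0,"ax":0,"ay":0,"az":0.08,"claw":1},{"tx":0,"ty":0,"tz":0,"ax":0,"ay":0,"az":0.08,"claw":1}]}}

```text
time_s: 32.28
tcp_pos: [0.6171, 0.1503, 0.1586]
ee_rot: [[0.371, -0.929, 0.002], [-0.929, -0.371, -0.003], [0.004, -0.0, -1.0]]
wrist_force: [6.0, -4.2, 0.3]
gripper_width: 0.231
gripper_force: 30.0
```

```bash
python3 st.py
```

```text
turned -1.361 pos [0.6171 0.1503 0.1586] M [-1.758 -1.745  0.027] F [ 6.  -4.2  0.3] 0.23128707196816378
```

Call:
{"op": "drive_tool", "data": {"rows": [{"tx":0,"ty":0,"tz":0,"ax":0,"ay":0,"az":0.08,"claw":1},{"tx":0,"ty":0,"tz":0,"ax":0,"ay":0,"az":0.08,"claw":1},{"tx":0,"ty":0,"tz":0,"ax":0,"ay":0,"az":0.08,"claw":1}]}}

```text
time_s: 32.53
tcp_pos: [0.6167, 0.1504, 0.1586]
ee_rot: [[0.142, -0.99, 0.001], [-0.99, -0.142, -0.003], [0.003, -0.0, -1.0]]
wrist_force: [3.6, -3.4, 1.5]
gripper_width: 0.229
gripper_force: 30.0
```

```bash
python3 st.py
```

```text
turned -1.599 pos [0.6167 0.1504 0.1586] M [-1.068 -1.146  0.668] F [ 3.6 -3.4  1.5] 0.229386799100604
```

The torque jumped to 0.67 N m, so that is the end stop. I back off within the slot's play and lift out.

Call:
{"op": "drive_tool", "data": {"rows": [{"tx":0,"ty":0,"tz":0,"ax":0,"ay":0,"az":-0.06,"claw":1},{"tx":0,"ty":0,"tz":0,"ax":0,"ay":0,"az":-0.06,"claw":1},{"tx":0,"ty":0,"tz":0,"ax":0,"ay":0,"az":0,"claw":1}]}}

```text
time_s: 32.78
tcp_pos: [0.6168, 0.1503, 0.1585]
ee_rot: [[0.264, -0.965, 0.001], [-0.965, -0.264, -0.003], [0.003, -0.0, -1.0]]
wrist_force: [3.8, -4.2, 0.5]
gripper_width: 0.229
gripper_force: 30.0
```

```bash
python3 st.py
```

```text
turned -1.475 pos [0.6168 0.1503 0.1585] M [-1.584 -1.563  0.253] F [ 3.8 -4.2  0.5] 0.22886632343948574
```

Call:
{"op": "drive_tool", "data": {"rows": [{"tx":0,"ty":0,"tz":0,"ax":0,"ay":0,"az":-0.06,"claw":1},{"tx":0,"ty":0,"tz":0,"ax":0,"ay":0,"az":0,"claw":1},{"tx":0,"ty":0,"tz":-0.5,"ax":0,"ay":0,"az":0,"claw":1},{"tx":0,"ty":0,"tz":-0.5,"ax":0,"ay":0,"az":0,"claw":1},{"tx":0,"ty":0,"tz":-1,"ax":0,"ay":0,"az":0,"claw":1},{"tx":0,"ty":0,"tz":-2,"ax":0,"ay":0,"az":0,"claw":1},{"tx":0,"ty":0,"tz":-3,"ax":0,"ay":0,"az":0,"claw":1},{"tx":0,"ty":0,"tz":-2.5,"ax":0,"ay":0,"az":0,"claw":1}]}}

```text
time_s: 33.45
tcp_pos: [0.6149, 0.1518, 0.2545]
ee_rot: [[0.318, -0.948, -0.003], [-0.948, -0.318, -0.001], [0.0, 0.003, -1.0]]
wrist_force: [0.9, 0.0, -0.4]
gripper_width: 0.231
gripper_force: 30.0
```

```bash
python3 st.py; python3 - <<'E'
from h import *
print(go([.4769,-.3666,.25],190.07))
E
```

```text
turned -1.418 pos [0.6149 0.1518 0.2545] M [0.075 0.019 0.021] F [ 0.9  0.  -0.4] 0.23118134402217191
(array([44.7, 29.6,  0.5]), np.float64(0.148), array([0.6149, 0.1518, 0.2545]), array([-0.003, -0.001, -1.   ]))
```

Call:
{"op": "drive_tool", "data": {"rows": [{"tx":3,"ty":2,"tz":0,"ax":0,"ay":0,"az":0,"claw":1},{"tx":3,"ty":2,"tz":0,"ax":0,"ay":0,"az":0,"claw":1},{"tx":3,"ty":2,"tz":0,"ax":0,"ay":0,"az":0,"claw":1},{"tx":3,"ty":2,"tz":0,"ax":0,"ay":0,"az":0,"claw":1},{"tx":3,"ty":2,"tz":0,"ax":0,"ay":0,"az":0,"claw":1},{"tx":3,"ty":2,"tz":0,"ax":0,"ay":0,"az":0,"claw":1},{"tx":3,"ty":2,"tz":0,"ax":0,"ay":0,"az":0,"claw":1},{"tx":3,"ty":2,"tz":0,"ax":0,"ay":0,"az":0,"claw":1},{"tx":3,"ty":2,"tz":0,"ax":0,"ay":0,"az":0,"claw":1},{"tx":3,"ty":2,"tz":0,"ax":0,"ay":0,"az":0,"claw":1}]}}

```text
time_s: 34.28
tcp_pos: [0.5201, -0.1971, 0.2537]
ee_rot: [[0.319, -0.948, -0.002], [-0.948, -0.319, 0.001], [-0.002, 0.002, -1.0]]
wrist_force: [0.9, 0.0, -0.8]
gripper_width: 0.227
gripper_force: 30.0
```

Call:
{"op": "drive_tool", "data": {"rows": [{"tx":3,"ty":2,"tz":0,"ax":0,"ay":0,"az":0,"claw":1},{"tx":3,"ty":2,"tz":0,"ax":0,"ay":0,"az":0,"claw":1},{"tx":3,"ty":2,"tz":0,"ax":0,"ay":0,"az":0,"claw":1},{"tx":3,"ty":2,"tz":0,"ax":0,"ay":0,"az":0,"claw":1},{"tx":2.7,"ty":1.6,"tz":0,"ax":0,"ay":0,"az":0,"claw":1},{"tx":0,"ty":0,"tz":0,"ax":0,"ay":0,"az":0.074,"claw":1},{"tx":0,"ty":0,"tz":0,"ax":0,"ay":0,"az":0.074,"claw":1},{"tx":0,"ty":0,"tz":0,"ax":0,"ay":0,"az":0,"claw":1},{"tx":0,"ty":0,"tz":0,"ax":0,"ay":0,"az":0,"claw":1},{"tx":0,"ty":0,"tz":0,"ax":0,"ay":0,"az":0,"claw":1}]}}

```text
time_s: 35.12
tcp_pos: [0.4774, -0.3654, 0.2537]
ee_rot: [[0.177, -0.984, -0.001], [-0.984, -0.177, 0.001], [-0.001, 0.001, -1.0]]
wrist_force: [-0.8, 0.6, -0.8]
gripper_width: 0.227
gripper_force: 30.0
```

```bash
python3 - <<'E'
from h import *
print(go([.4769,-.3666,.1014],190.07))
for t in tins()[1]: print(t)
E
```

```text
(array([ 0.1,  0.1, 15.2]), np.float64(0.002), array([ 0.4774, -0.3654,  0.2537]), array([-0.001,  0.001, -1.   ]))
(0.103, 0.6585, -0.2082, 0.0323, [0.0008, -0.1299])
(0.103, 0.6465, 0.0599, 0.0318, [0.0006, 0.1386])
(0.103, 0.6494, -0.01, 0.032, [0.0004, 0.0686])
```

Call:
{"op": "drive_tool", "data": {"rows": [{"tx":0.1,"ty":0.1,"tz":2.5,"ax":0,"ay":0,"az":0,"claw":1},{"tx":0,"ty":0,"tz":2.5,"ax":0,"ay":0,"az":0,"claw":1},{"tx":0,"ty":0,"tz":2.2,"ax":0,"ay":0,"az":0,"claw":1},{"tx":0,"ty":0,"tz":0,"ax":0,"ay":0,"az":0,"claw":1},{"tx":0,"ty":0,"tz":0,"ax":0,"ay":0,"az":0,"claw":1},{"tx":0,"ty":0,"tz":1,"ax":0,"ay":0,"az":0,"claw":1},{"tx":0,"ty":0,"tz":1,"ax":0,"ay":0,"az":0,"claw":1},{"tx":0,"ty":0,"tz":1,"ax":0,"ay":0,"az":0,"claw":1}]}}

```text
time_s: 35.83
tcp_pos: [0.4773, -0.3672, 0.1521]
ee_rot: [[0.175, -0.984, 0.002], [-0.984, -0.175, -0.001], [0.001, -0.002, -1.0]]
wrist_force: [-0.4, 0.4, 0.3]
gripper_width: 0.227
gripper_force: 30.0
```

```bash
python3 - <<'E'
from h import *
print(go([.4769,-.3666,.1014],190.07),sense()["wrist_force"],sense()["gripper_width"])
E
```

```text
(array([-0.1,  0. ,  5.1]), np.float64(0.001), array([ 0.4773, -0.3672,  0.1521]), array([ 0.002, -0.001, -1.   ])) [-0.40525193  0.41943911  0.33799183] 0.22735079059229862
```

Call:
{"op": "drive_tool", "data": {"rows": [{"tx":0,"ty":0,"tz":1.2,"ax":0,"ay":0,"az":0,"claw":1},{"tx":0,"ty":0,"tz":1.2,"ax":0,"ay":0,"az":0,"claw":1},{"tx":0,"ty":0,"tz":1.2,"ax":0,"ay":0,"az":0,"claw":1},{"tx":0,"ty":0,"tz":0.9,"ax":0,"ay":0,"az":0,"claw":1},{"tx":0,"ty":0,"tz":0.4,"ax":0,"ay":0,"az":0,"claw":1},{"tx":0,"ty":0,"tz":0,"ax":0,"ay":0,"az":0,"claw":1},{"tx":0,"ty":0,"tz":0,"ax":0,"ay":0,"az":0,"claw":1}]}}

```text
time_s: 36.42
tcp_pos: [0.477, -0.3673, 0.1029]
ee_rot: [[0.175, -0.985, 0.001], [-0.985, -0.175, -0.0], [0.001, -0.001, -1.0]]
wrist_force: [0.1, 0.6, -0.8]
gripper_width: 0.227
gripper_force: 30.0
```

Call:
{"op": "drive_tool", "data": {"rows": [{"tx":0,"ty":0,"tz":0,"ax":0,"ay":0,"az":0,"claw":6},{"tx":0,"ty":0,"tz":0,"ax":0,"ay":0,"az":0,"claw":6},{"tx":0,"ty":0,"tz":0,"ax":0,"ay":0,"az":0,"claw":6},{"tx":0,"ty":0,"tz":0,"ax":0,"ay":0,"az":0,"claw":6},{"tx":0,"ty":0,"tz":-2,"ax":0,"ay":0,"az":0,"claw":6},{"tx":0,"ty":0,"tz":-3,"ax":0,"ay":0,"az":0,"claw":6},{"tx":0,"ty":0,"tz":-4,"ax":0,"ay":0,"az":0,"claw":6},{"tx":0,"ty":0,"tz":-4,"ax":0,"ay":0,"az":0,"claw":6},{"tx":0,"ty":0,"tz":-2,"ax":0,"ay":0,"az":0,"claw":6}]}}

```text
time_s: 37.17
tcp_pos: [0.4782, -0.3685, 0.2589]
ee_rot: [[0.176, -0.984, 0.007], [-0.984, -0.176, -0.005], [0.006, -0.006, -1.0]]
wrist_force: [1.3, -0.5, 0.5]
gripper_width: 0.683
gripper_force: 0.0
```

```bash
python3 - <<'E'
from h import *
f=capture("scene")
im,d=f; c=cam("scene"); P=cloud(c,d); z=P[...,2]
m=(z>.145)&(z<.165)&(np.hypot(P[...,0]-.477,P[...,1]+.366)<.04); print("tool top",m.sum(),P[m].mean(0))
o=fromw([0,.1386,.0])
print(go(fromw([0,.137,.063]),182.5),sense()["gripper_width"])
E
```

```text
tool top 170 [ 0.47995751 -0.36844251  0.15408126]
(array([-39.4, -23.7,  19.7]), np.float64(0.133), array([ 0.4794, -0.3693,  0.2619]), array([ 0.012, -0.008, -1.   ])) 0.6874951501893596
```

Tool back upright (top at 0.154). The fifth tin has an 8 mm gap, so I go and close it up by 5 mm.

Call:
{"op": "drive_tool", "data": {"rows": [{"tx":0,"ty":0,"tz":0,"ax":0,"ay":0,"az":0.066,"claw":8.7},{"tx":0,"ty":0,"tz":0,"ax":0,"ay":0,"az":0.066,"claw":8.7},{"tx":-3.5,"ty":-1.5,"tz":0,"ax":0,"ay":0,"az":0,"claw":8.7},{"tx":-3.5,"ty":-1.5,"tz":0,"ax":0,"ay":0,"az":0,"claw":8.7},{"tx":-3.5,"ty":-1.5,"tz":0,"ax":0,"ay":0,"az":0,"claw":8.7},{"tx":-3.5,"ty":-1.5,"tz":0,"ax":0,"ay":0,"az":0,"claw":8.7},{"tx":-3.5,"ty":-1.5,"tz":0,"ax":0,"ay":0,"az":0,"claw":8.7},{"tx":-3.5,"ty":-1.5,"tz":0,"ax":0,"ay":0,"az":0,"claw":8.7},{"tx":-3.5,"ty":-1.5,"tz":0,"ax":0,"ay":0,"az":0,"claw":8.7},{"tx":-3.5,"ty":-1.5,"tz":0,"ax":0,"ay":0,"az":0,"claw":8.7}]}}

```text
time_s: 38.05
tcp_pos: [0.5844, -0.0803, 0.2527]
ee_rot: [[0.044, -0.999, 0.0], [-0.999, -0.044, 0.0], [-0.0, -0.0, -1.0]]
wrist_force: [1.5, 0.5, 0.3]
gripper_width: 0.995
gripper_force: 0.0
```

Call:
{"op": "drive_tool", "data": {"rows": [{"tx":-3.5,"ty":-1.6,"tz":0,"ax":0,"ay":0,"az":0,"claw":8.7},{"tx":-3.5,"ty":-1.6,"tz":0,"ax":0,"ay":0,"az":0,"claw":8.7},{"tx":-3.5,"ty":-1.6,"tz":0,"ax":0,"ay":0,"az":0,"claw":8.7},{"tx":-3.5,"ty":-1.6,"tz":0,"ax":0,"ay":0,"az":0,"claw":8.7},{"tx":0,"ty":0,"tz":3.5,"ax":0,"ay":0,"az":0,"claw":8.7},{"tx":0,"ty":0,"tz":3.5,"ax":0,"ay":0,"az":0,"claw":8.7},{"tx":0,"ty":0,"tz":3.5,"ax":0,"ay":0,"az":0,"claw":8.7},{"tx":0,"ty":0,"tz":0,"ax":0,"ay":0,"az":0,"claw":8.7},{"tx":0,"ty":0,"tz":0,"ax":0,"ay":0,"az":0,"claw":8.7},{"tx":0,"ty":0,"tz":0,"ax":0,"ay":0,"az":0,"claw":8.7}]}}

```text
time_s: 38.88
tcp_pos: [0.6436, 0.0605, 0.15]
ee_rot: [[0.045, -0.999, 0.004], [-0.999, -0.045, -0.0], [0.0, -0.004, -1.0]]
wrist_force: [0.1, 0.7, 0.4]
gripper_width: 1.002
gripper_force: 0.0
```

```bash
python3 - <<'E'
from h import *
print(go(fromw([0,.137,.064]),182.5),sense()["gripper_width"])
for t in tins()[1]: print(t)
im,d=capture("top"); c=cam("top"); P=cloud(c,d); z=P[...,2]
m=(z>.15)&(z<.16)&(np.hypot(P[...,0]-.477,P[...,1]+.366)<.04); print("tool top",m.sum(),P[m].mean(0))
E
```

```text
(array([ 0.2, -0.2,  8.6]), np.float64(0.001), array([0.6436, 0.0605, 0.15  ]), array([ 0.004, -0.   , -1.   ])) 1.0022417564122437
(0.103, 0.6583, -0.2082, 0.0324, [0.0007, -0.1298])
(0.103, 0.65, -0.0103, 0.0321, [0.001, 0.0682])
tool top 78 [ 0.4771338  -0.36422937  0.15596411]
```

Call:
{"op": "drive_tool", "data": {"rows": [{"tx":0.1,"ty":-0.2,"tz":2.5,"ax":0,"ay":0,"az":0,"claw":8.7},{"tx":0,"ty":0,"tz":2.5,"ax":0,"ay":0,"az":0,"claw":8.7},{"tx":0,"ty":0,"tz":2.5,"ax":0,"ay":0,"az":0,"claw":8.7},{"tx":0,"ty":0,"tz":1.1,"ax":0,"ay":0,"az":0,"claw":7.5},{"tx":0,"ty":0,"tz":0,"ax":0,"ay":0,"az":0,"claw":5},{"tx":0,"ty":0,"tz":0,"ax":0,"ay":0,"az":0,"claw":5},{"tx":0,"ty":0,"tz":0,"ax":0,"ay":0,"az":0,"claw":5},{"tx":0,"ty":0,"tz":0,"ax":0,"ay":0,"az":0,"claw":5},{"tx":0,"ty":0,"tz":0,"ax":0,"ay":0,"az":0,"claw":5},{"tx":0,"ty":0,"tz":0,"ax":0,"ay":0,"az":0,"claw":5}]}}

```text
time_s: 39.82
tcp_pos: [0.6457, 0.06, 0.0642]
ee_rot: [[0.045, -0.999, 0.005], [-0.999, -0.045, 0.001], [-0.001, -0.005, -1.0]]
wrist_force: [-0.6, 0.5, 5.7]
gripper_width: 0.705
gripper_force: 30.0
```

Call:
{"op": "drive_tool", "data": {"rows": [{"tx":0,"ty":0,"tz":-0.3,"ax":0,"ay":0,"az":0,"claw":5},{"tx":0.5,"ty":0,"tz":0,"ax":0,"ay":0,"az":0,"claw":5},{"tx":0,"ty":0,"tz":0,"ax":0,"ay":0,"az":0,"claw":5},{"tx":0,"ty":0,"tz":0.25,"ax":0,"ay":0,"az":0,"claw":5},{"tx":0,"ty":0,"tz":0,"ax":0,"ay":0,"az":0,"claw":5},{"tx":0,"ty":0,"tz":0,"ax":0,"ay":0,"az":0,"claw":8.7},{"tx":0,"ty":0,"tz":0,"ax":0,"ay":0,"az":0,"claw":8.7},{"tx":0,"ty":0,"tz":0,"ax":0,"ay":0,"az":0,"claw":8.7},{"tx":0,"ty":0,"tz":-2,"ax":0,"ay":0,"az":0,"claw":8.7},{"tx":0,"ty":0,"tz":-3,"ax":0,"ay":0,"az":0,"claw":8.7}]}}

```text
time_s: 40.65
tcp_pos: [0.6417, 0.054, 0.1086]
ee_rot: [[0.043, -0.999, -0.009], [-0.999, -0.043, -0.002], [0.002, 0.009, -1.0]]
wrist_force: [1.0, 0.9, -0.8]
gripper_width: 0.962
gripper_force: 0.0
```

Call:
{"op": "drive_tool", "data": {"rows": [{"tx":0,"ty":0,"tz":-3.5,"ax":0,"ay":0,"az":0,"claw":4},{"tx":0,"ty":0,"tz":-3.5,"ax":0,"ay":0,"az":0,"claw":0},{"tx":0,"ty":3.3,"tz":0,"ax":0,"ay":0,"az":0,"claw":0},{"tx":0,"ty":3.3,"tz":0,"ax":0,"ay":0,"az":0,"claw":0},{"tx":0,"ty":3.3,"tz":0,"ax":0,"ay":0,"az":0,"claw":0},{"tx":0,"ty":3.3,"tz":0,"ax":0,"ay":0,"az":0,"claw":0},{"tx":0,"ty":0,"tz":0,"ax":0,"ay":0,"az":0,"claw":0},{"tx":0,"ty":0,"tz":0,"ax":0,"ay":0,"az":0,"claw":0}]}}

```text
time_s: 41.32
tcp_pos: [0.5111, 0.0486, 0.1826]
ee_rot: [[0.045, -0.999, 0.0], [-0.999, -0.045, 0.0], [-0.0, -0.0, -1.0]]
wrist_force: [0.4, -0.4, -0.2]
gripper_width: 0.48
gripper_force: 0.0
```

```bash
python3 - <<'E'
from h import *
for n in("top","scene"):
  for t in tins(n)[1]: print(n,t)
c=cam("top"); im,d=capture("top"); P=cloud(c,d); z=P[...,2]
s=sense(); print(s["tcp_pos"],s["gripper_width"],s["joints"].round(1))
c=cam("scene"); im,d=capture("scene"); P=cloud(c,d); z=P[...,2]
m=(np.hypot(P[...,0]-.626,P[...,1]-.208)<.02)&(z>.115)&(z<.17); print("lever ball",m.sum(),P[m].mean(0),P[m][:,2].max(),P[m].min(0),P[m].max(0))
save("s7.png",im)
E
```

```text
top (0.103, 0.6583, -0.2078, 0.0319, [0.0007, -0.1295])
top (0.103, 0.6495, -0.0099, 0.0318, [0.0005, 0.0686])
scene (0.058, 0.3699, -0.2435, 0.033, [-0.289, -0.1525])
[0.51353266 0.04909212 0.18233673] 0.34196342809019736 [ 23.5  13.4 -18.2   0.  -58.3 -21. ]
lever ball 105 [0.63107982 0.20377926 0.13778317] 0.1503401462683983 [0.61621557 0.19510601 0.11520748] [0.64554099 0.21711202 0.15034015]
```

View pics/s7.png

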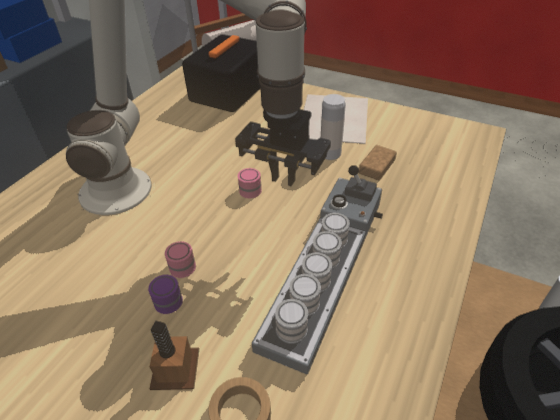

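The five tins stand in an even row, from (292,320) to (336,222), and the tool is upright at (165,340). The lever ball at (353,171) still leans towards the robot. Moving behind the lever.

Call:
{"op": "drive_tool", "data": {"rows": [{"tx":-3.1,"ty":-1.2,"tz":0,"ax":0,"ay":0,"az":0,"claw":0},{"tx":-3.1,"ty":-1.2,"tz":0,"ax":0,"ay":0,"az":0,"claw":0},{"tx":-3.1,"ty":-1.2,"tz":0,"ax":0,"ay":0,"az":0,"claw":0},{"tx":-3.1,"ty":-1.2,"tz":0,"ax":0,"ay":0,"az":0,"claw":0},{"tx":-3.1,"ty":-1.2,"tz":0,"ax":0,"ay":0,"az":0,"claw":0},{"tx":0,"ty":0,"tz":2,"ax":0,"ay":0,"az":0,"claw":0},{"tx":0,"ty":0,"tz":2,"ax":0,"ay":0,"az":0,"claw":0},{"tx":0,"ty":0,"tz":2,"ax":0,"ay":0,"az":0,"claw":0},{"tx":0,"ty":0,"tz":0,"ax":0,"ay":0,"az":0,"claw":0},{"tx":0,"ty":0,"tz":0,"ax":0,"ay":0,"az":0,"claw":0}]}}

```text
time_s: 42.35
tcp_pos: [0.5657, 0.2061, 0.1209]
ee_rot: [[0.044, -0.999, -0.002], [-0.999, -0.044, -0.002], [0.002, 0.002, -1.0]]
wrist_force: [0.8, -0.3, 0.5]
gripper_width: 0.006
gripper_force: 0.0
```

```bash
python3 - <<'E'
from h import *
for t in tins()[1]: print(t)
s=sense(); print(s["tcp_pos"],tow(s["tcp_pos"]),s["gripper_width"],s["wrist_force"])
im,d=capture("top"); c=cam("top"); P=cloud(c,d); z=P[...,2]
for i,p in {"sand":(136,161),"tape":(434,180),"spray":(108,208)}.items(): print(i,P[p[1],p[0]])
# all tins in row: centroid along strip from heights
q=P[(z>.095)&(z<.111)]; w=(q-O)@W; w=w[(abs(w[:,0])<.05)&(abs(w[:,1])<.18)]; print(np.histogram(w[:,1],bins=np.arange(-.17,.181,.01)))
E
```

```text
(0.103, 0.6582, -0.2077, 0.0319, [0.0006, -0.1293])
(0.103, 0.649, -0.0094, 0.0321, [0.0, 0.0692])
(0.103, 0.6436, 0.0545, 0.0322, [-0.0026, 0.1332])
[0.56656625 0.20646988 0.12240866] [-0.07292223  0.28842522  0.12240866] 0.002886203856855507 [0.25635033 0.13440334 0.08912577]
sand [0.52903911 0.25757385 0.46841531]
tape [ 0.59062025 -0.38054802  0.03451775]
spray [0.44622863 0.28486677 0.50136696]
(array([ 4, 51, 85, 93, 98, 89, 64, 22, 66, 92, 95, 96, 84, 50, 51, 82, 96,
       97, 87, 65, 16, 64, 88, 97, 94, 85, 52, 39, 82, 97, 99, 92, 67, 11,
        0]), array([-1.70000000e-01, -1.60000000e-01, -1.50000000e-01, -1.40000000e-01,
       -1.30000000e-01, -1.20000000e-01, -1.10000000e-01, -1.00000000e-01,
       -9.00000000e-02, -8.00000000e-02, -7.00000000e-02, -6.00000000e-02,
       -5.00000000e-02, -4.00000000e-02, -3.00000000e-02, -2.00000000e-02,
       -1.00000000e-02,  1.38777878e-16,  1.00000000e-02,  2.00000000e-02,
        3.00000000e-02,  4.00000000e-02,  5.00000000e-02,  6.00000000e-02,
        7.00000000e-02,  8.00000000e-02,  9.00000000e-02,  1.00000000e-01,
        1.10000000e-01,  1.20000000e-01,  1.30000000e-01,  1.40000000e-01,
        1.50000000e-01,  1.60000000e-01,  1.70000000e-01,  1.80000000e-01]))
```

Row is fine. Pushing the lever.

Call:
{"op": "drive_tool", "data": {"rows": [{"tx":0,"ty":-1.2,"tz":0,"ax":0,"ay":0,"az":0,"claw":0},{"tx":0,"ty":-1.2,"tz":0,"ax":0,"ay":0,"az":0,"claw":0},{"tx":0,"ty":-1.2,"tz":0,"ax":0,"ay":0,"az":0,"claw":0},{"tx":0,"ty":-1,"tz":0,"ax":0,"ay":0,"az":0,"claw":0},{"tx":0,"ty":-1,"tz":0,"ax":0,"ay":0,"az":0,"claw":0},{"tx":0,"ty":-1,"tz":0,"ax":0,"ay":0,"az":0,"claw":0},{"tx":0,"ty":-0.8,"tz":0,"ax":0,"ay":0,"az":0,"claw":0},{"tx":0,"ty":-0.6,"tz":0,"ax":0,"ay":0,"az":0,"claw":0}]}}

```text
time_s: 43.12
tcp_pos: [0.6467, 0.2099, 0.1238]
ee_rot: [[0.044, -0.999, 0.002], [-0.999, -0.044, 0.001], [-0.001, -0.002, -1.0]]
wrist_force: [-1.4, -0.7, 1.1]
gripper_width: 0.007
gripper_force: 0.7
```

```bash
cat > lv.py <<'E'
from h import *
s=sense(); print(tow(s["tcp_pos"]).round(4),s["wrist_force"].round(1))
c=cam("scene"); im,d=capture("scene"); P=cloud(c,d); w=(P-O)@W; z=P[...,2]
g=im.max(-1)
m=(abs(w[...,1]-.29)<.014)&(w[...,0]>-.04)&(w[...,0]<.07)&(z>.125)&(z<.155)
print("ball pts",m.sum(),w[m].mean(0).round(4),w[m].min(0).round(3),w[m].max(0).round(3))
E
python3 lv.py
```

```text
[0.0073 0.2884 0.1238] [-1.4 -0.7  1.1]
ball pts 164 [0.0214 0.2813 0.1423] [-0.001  0.276  0.125] [0.043 0.3   0.155]
```

Call:
{"op": "drive_tool", "data": {"rows": [{"tx":0,"ty":-0.4,"tz":0,"ax":0,"ay":0,"az":0,"claw":0},{"tx":0,"ty":-0.3,"tz":0,"ax":0,"ay":0,"az":0,"claw":0},{"tx":0,"ty":0,"tz":0,"ax":0,"ay":0,"az":0,"claw":0}]}}

```text
time_s: 43.42
tcp_pos: [0.6525, 0.2102, 0.1221]
ee_rot: [[0.044, -0.999, -0.0], [-0.999, -0.044, -0.0], [0.0, 0.0, -1.0]]
wrist_force: [-0.0, -0.3, 1.3]
gripper_width: 0.002
gripper_force: 0.3
```

```bash
python3 lv.py
```

```text
[0.0131 0.2884 0.1221] [-0.  -0.3  1.3]
ball pts 155 [0.0264 0.2813 0.1407] [0.004 0.276 0.125] [0.049 0.296 0.155]
```

Call:
{"op": "drive_tool", "data": {"rows": [{"tx":0,"ty":-0.4,"tz":0,"ax":0,"ay":0,"az":0,"claw":0},{"tx":0,"ty":-0.4,"tz":0,"ax":0,"ay":0,"az":0,"claw":0},{"tx":0,"ty":0,"tz":0,"ax":0,"ay":0,"az":0,"claw":0}]}}

```text
time_s: 43.72
tcp_pos: [0.6531, 0.21, 0.122]
ee_rot: [[0.044, -0.999, -0.017], [-0.999, -0.044, -0.004], [0.003, 0.017, -1.0]]
wrist_force: [-19.3, 2.2, 10.2]
gripper_width: 0.004
gripper_force: 9.8
```

```bash
python3 lv.py
```

```text
[0.0137 0.2881 0.122 ] [-19.3   2.2  10.2]
ball pts 150 [0.0268 0.2811 0.1411] [0.004 0.276 0.125] [0.049 0.297 0.154]
```

Lever at its hard stop (19 N, at the position predicted). Retreating and making a final check.

Call:
{"op": "drive_tool", "data": {"rows": [{"tx":0,"ty":1,"tz":0,"ax":0,"ay":0,"az":0,"claw":0},{"tx":0,"ty":2,"tz":0,"ax":0,"ay":0,"az":0,"claw":0},{"tx":0,"ty":3,"tz":0,"ax":0,"ay":0,"az":0,"claw":0},{"tx":0,"ty":3,"tz":-2,"ax":0,"ay":0,"az":0,"claw":0},{"tx":0,"ty":3,"tz":-3,"ax":0,"ay":0,"az":0,"claw":0},{"tx":0,"ty":3,"tz":-3,"ax":0,"ay":0,"az":0,"claw":0},{"tx":0,"ty":3,"tz":-3,"ax":0,"ay":0,"az":0,"claw":0},{"tx":0,"ty":0,"tz":0,"ax":0,"ay":0,"az":0,"claw":0},{"tx":0,"ty":0,"tz":0,"ax":0,"ay":0,"az":0,"claw":0},{"tx":0,"ty":0,"tz":0,"ax":0,"ay":0,"az":0,"claw":0}]}}

```text
time_s: 44.6
tcp_pos: [0.4822, 0.2028, 0.2309]
ee_rot: [[0.044, -0.999, 0.001], [-0.999, -0.044, 0.001], [-0.001, -0.001, -1.0]]
wrist_force: [0.4, -0.9, -0.4]
gripper_width: 0.003
gripper_force: 0.0
```

```bash
python3 lv.py; python3 - <<'E'
from h import *
for t in tins()[1]: print(t)
im,d=capture("scene"); save("s8.png",im)
E
```

```text
[-0.1574  0.2884  0.2309] [ 0.4 -0.9 -0.4]
ball pts 81 [0.0373 0.2829 0.1416] [0.024 0.276 0.13 ] [0.049 0.296 0.151]
(0.103, 0.6587, -0.2079, 0.0319, [0.001, -0.1295])
(0.103, 0.6492, -0.0103, 0.0317, [0.0002, 0.0683])
(0.103, 0.6444, 0.0545, 0.0321, [-0.0018, 0.1332])
```

View pics/s8.png

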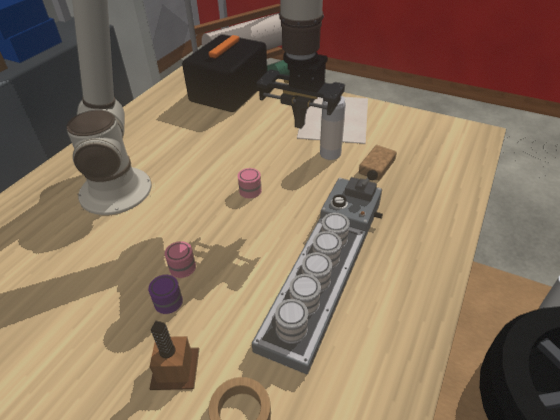

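The lever ball now leans away from the robot, at (372,174). Tins, tool and the things to be left are all in place.

```bash
python3 -c "
from station import finish_job
print(finish_job())"
```

```text
the job is handed in; nothing more can be done
None
```

The job is handed in: five tins stand in a row on the strip, the trimmer is at its clockwise stop, the tool is upright in its stand, and the lever was pushed fully over last.

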